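# Sort the light parts into foam nests and parts bin

## Robot

A 6-joint arm with a two-finger parallel gripper is mounted at the origin on the work surface. World frame = base frame: x ahead of the robot, y to its left, z up, the work surface at z = 0. Lengths are in mm, angles in rad, forces in N, time in s.
With the tool pointing down it reaches from about 350 to 975 mm from the base axis. Payload 7.1 kg.
Tool frame: the origin (TCP) lies at the very end of the fingers, on their centre line; the grasp point (between the pads) lies ctrl.hold_point_z behind it (ctrl.hold_point_z is the distance from the TCP to the grasp point, in mm); z points along the fingers, y is the line along which they close (so a half turn about z gives the same grasp; the last joint's range is limited). The gripper opens to 88 mm and grips with 3 to 60 N. Pads are 20 mm wide; open, the fingers measure 115 mm over their backs; the gripper's body (75 mm by 178 mm) begins 61 mm behind the grasp point.
Start: joints at [-1.315, 0.423, 1.63, -0, 1.089, -0.019], TCP at [169.615, -601.527, 199.775] pointing down, gripper open.
Joint ranges: [-3, 3], [-0.9, 2.11], [0.09, 2.58], [-1.31, 4.45], [0.11, 2.69], [-2.54, 2.54]. Speed limits (rad/s): [2.39, 2.39, 3.01, 3.14, 3.14, 3.14].

## Interface

Orientations are given as a rotation vector (axis times angle).
In Python, from workcell import ctrl gives the robot as it stands. The module is installed in compiled form; this text tells all that it offers.
- The arm moves only by the shell command python3 -m creep 'ROWS'. ROWS is JSON, a list of rows, each an object with "translation": the shift along the tool's x, y, z in mm, a list of three; "angular": the turn, a rotation vector about the tool's x, y, z in rad, a list of three; "jaw": the opening, from 0 (shut) to 1 (fully open). A call has exactly 8 rows; each row is the pose to reach, as a shift and turn from the pose commanded when the call began, along the tool's axes at that moment; what a row does not reach only later rows make up. A row lasts 1/8 s, in which the tool goes at most 62.5 mm and 10.7 degrees, less where a joint would pass 70% of its speed; a pose out of reach is approached as far as the arm can. A call with a gripper value outside its range is refused whole. The fingers move at their own pace and stop on an object; the grip force is fixed at half the most. Time passes only in rows, so rows that repeat a pose let the fingers close, or fill a call up. It gives the time, the measured TCP pose, the force, the opening and the grip force at its end, in the units of the state.
- ctrl.get_obs(): the state, without advancing time (a new reading comes with each control period).
- ctrl.get_image(name): name is "scene" or "top" or "wrist"; returns the picture (400x640x3 uint8, red, green, blue); there is no depth.
- ctrl.camera_info(name): a dict with "camera_matrix" (3x3 intrinsics, pixels), "world_from_camera" (4x4, takes a point from camera to world coordinates). Camera axes: x right, y up, looking along -z (the intrinsics and any distortion apply to the point x, -y, -z); pixel columns grow to the right and rows downward; lengths in mm; the calibration is good to about 2 mm. A picture is of the moment at which its call begins: read the wrist's pose just before it. camera_info takes no time and is no camera call; for the wrist camera it gives the pose at the moment of the call.
- ctrl.close_job(): hands the job in; it is judged then, once.
Trained networks look in the newest picture that a camera, given by its name, has taken for a name from the list of things; names that differ only in an ending like _2 or _b are one class to them, and where a whole thing is asked for, a point or a joint stands for the part that bears it (a point fixed in the world has none). Each returns a list of dicts, best first, with "score" (0 to 1); they miss things now and then, are a little off and sometimes report something else, mostly with a low value. They report only what shows in the picture. A call takes as long as a camera call. They do not tell look-alikes from the thing itself.
- ctrl.look_for(camera, label): "rect" ([left, top, right, bottom] in pixels, round what is visible of it).
The state is a dict: "t": time; "qpos": joint angles; "qvel": joint speeds; "joint_torque": joint torques, N m; "ee_pos": TCP position; "orientation": TCP orientation; "ft_force": force on the tool from outside, world axes, zero at the start; "moment": the same for the moment, N m; "width": finger opening in mm; "grasp_force": force on a finger pad.
Only numpy, scipy, OpenCV 4.12 (cv2) and the standard library are available. Lean on these libraries where they do the work, as an engineer would, in place of code of your own. Each camera call takes 0.05 s, during which the arm holds its last target. There are 200 camera calls.

## Task

Sort the loose parts on the bench: lay the pentagonal light module, the round steel base and the aluminium bracket each fully home in the foam block whose cavity is cut to its outline, knob or lug upwards, and put both brass hex spacers in the blue bin. Leave the dish of screws standing where it is.

Things in the scene. Friction and masses are not known exactly. Their poses are not given: they have to be found in the camera images.
- light_module: White five-sided (regular pentagon) light module lying flat: base 14 mm thick, corners 40 mm from the centre, with a black block 30 x 26 mm standing 20 mm above the middle of the base (block from 14 to 34 mm up), which is the place to grip it; about 0.12 kg. Origin: centre of the underside. z up; one corner of the pentagon points along +x, the others every 72 degrees; the block is 30 mm along x and 26 mm along y.
- pot_magnet: Round steel base: disc 64 mm across and 14 mm thick with a round dark knob 24 mm across standing on its middle from 14 to 34 mm up, the place to grip it; about 0.20 kg, it does not attract anything here. Origin: centre of the underside, z up.
- bracket: Aluminium mounting bracket, an upside-down T: foot plate 95 mm (x) by 36 mm (y) by 6 mm thick, and across its middle an upright lug 8 mm thick (along x), 36 mm wide (along y), reaching 44 mm above the underside, the place to grip it; about 0.14 kg. Origin: centre of the underside, z up.
- spacer_1: Brass hexagonal spacer lying on one of its flats: 45 mm long, 16 mm across flats; about 0.06 kg. Origin: its centre, 8 mm above what it lies on. Its x axis runs along its length.
- spacer_2: A second brass spacer, just like spacer_1 (the two are interchangeable).
- nest_pentagon: Fixed black foam block, 130 mm (x) by 116 mm (y) by 22 mm high, with a pentagonal cavity in its middle, 14 mm deep (grey cavity floor 8 mm above the bench), one corner of the cavity pointing along the block's +x; the cavity is 6 mm larger than the light module all round, so the module must be turned to match (any of its five ways) to sink in; seated, the module's base top is level with the foam and its block stands 20 mm proud. Origin: centre of the underside, z up.
- nest_round: Fixed black foam block of the same outer size with a round cavity 77 mm across in its middle, 14 mm deep (floor 8 mm above the bench), for the round steel base. Origin: centre of the underside, z up.
- nest_long: Fixed black foam block of the same outer size with a long rectangular cavity in its middle, 107 mm along x by 48 mm along y, 14 mm deep (floor 8 mm above the bench), for the bracket's foot plate (either way round). Origin: centre of the underside, z up.
- parts_bin: Fixed open blue plastic bin, 130 mm (x) by 116 mm (y) outside, walls and floor 4 mm thick; back wall (+x) and sides 45 mm high, front wall (-x) and the front 30 mm of the sides 30 mm high. Empty at the start. Origin: centre of the underside, z up.
- screw_dish: Loose round steel dish of small screws, 80 mm across the rim and 22 mm high, standing among the parts; not part of the kit. Origin: centre of the underside, z up.
Not all that is in view belongs to the job. What is shaped like the pot_magnet but purple is not meant. Leave any red look-alike of the screw_dish alone.

How it is judged:
By the outcome, as a careful person would: the job done as asked, in the order asked, and still so for the second after the job is handed in, with the robot touching nothing.
It also fails if it takes over 134 s, if anything falls off the work surface, if the arm or the gripper's body presses on something with over 40 N, if the wrist force passes 120 N, or if a joint passes its speed limit or range.

## Working session

There is one attempt and no reset: what is moved stays moved. The work goes in short steps, Python scripts to look and compute and a shell command to move; the robot and the scene stay as the last step left them, time stands still between calls to the robot, and variables do not carry over. Pictures are saved under pics/ and viewed, at most 14 in all, crops included, and the job is handed in when it is done.

```bash
mkdir -p pics; python3 - <<'E'
from workcell import ctrl
import cv2,numpy as np
np.set_printoptions(precision=3,suppress=True)
for n in("top","scene"):
    im=ctrl.get_image(n); cv2.imwrite(f"pics/{n}0.png",im[:,:,::-1])
    c=ctrl.camera_info(n); print(n,{k:(np.array(v) if k in("camera_matrix","world_from_camera") else v) for k,v in c.items()})
for l in "light_module pot_magnet bracket spacer_1 nest_pentagon nest_round nest_long parts_bin screw_dish".split():
    print(l,[(round(d["score"],2),np.round(d["rect"]).tolist()) for d in ctrl.look_for("top",l)])
o=ctrl.get_obs();print(o, ctrl.hold_point_z)
E
```

```text
top {'camera_matrix': array([[389.91 ,   0.   , 316.411],
       [  0.   , 389.91 , 210.052],
       [  0.   ,   0.   ,   1.   ]]), 'world_from_camera': array([[  0.02 ,   0.991,  -0.133, 375.577],
       [ -1.   ,   0.019,  -0.011,  -6.585],
       [ -0.009,   0.133,   0.991, 918.418],
       [  0.   ,   0.   ,   0.   ,   1.   ]])}
scene {'camera_matrix': array([[363.627,   0.   , 322.463],
       [  0.   , 363.627, 204.241],
       [  0.   ,   0.   ,   1.   ]]), 'world_from_camera': array([[   0.895,   -0.344,    0.284,  704.894],
       [   0.446,    0.708,   -0.547, -449.303],
       [  -0.013,    0.617,    0.787,  710.854],
       [   0.   ,    0.   ,    0.   ,    1.   ]])}
light_module [(0.58, [202.0, 216.0, 237.0, 248.0])]
pot_magnet [(0.85, [475.0, 227.0, 505.0, 258.0])]
bracket [(0.81, [266.0, 224.0, 307.0, 251.0])]
spacer_1 [(0.68, [345.0, 224.0, 356.0, 242.0]), (0.56, [143.0, 226.0, 160.0, 242.0])]
nest_pentagon [(0.8, [160.0, 137.0, 210.0, 202.0])]
nest_round [(0.61, [248.0, 139.0, 301.0, 200.0]), (0.25, [141.0, 225.0, 162.0, 243.0])]
nest_long [(0.77, [333.0, 140.0, 393.0, 204.0]), (0.64, [268.0, 225.0, 310.0, 249.0])]
parts_bin [(0.76, [425.0, 132.0, 488.0, 194.0])]
screw_dish [(0.98, [306.0, 258.0, 342.0, 294.0]), (0.86, [401.0, 221.0, 438.0, 256.0])]
{'t': 0.55, 'qpos': array([-1.315,  0.423,  1.63 ,  0.   ,  1.089, -0.019]), 'qvel': array([-0.001, -0.002, -0.   ,  0.001,  0.001,  0.   ]), 'joint_torque': array([ -0.   , -54.422, -27.388,   0.064,   0.017,  -0.   ]), 'ee_pos': array([ 169.623, -601.523,  199.774]), 'orientation': array([-3.112, -0.43 , -0.   ]), 'ft_force': array([ 0.611,  0.111, -0.431]), 'moment': array([-0.005,  0.058, -0.01 ]), 'grasp_force': 0.0, 'width': 87.86828755411352} 18.700000000000003
```

View pics/top0.png

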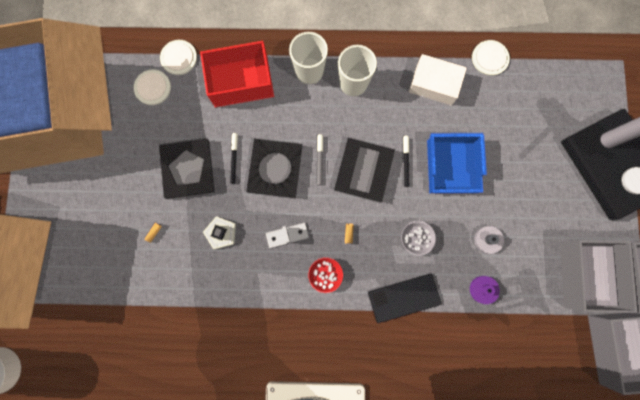

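View pics/scene0.png

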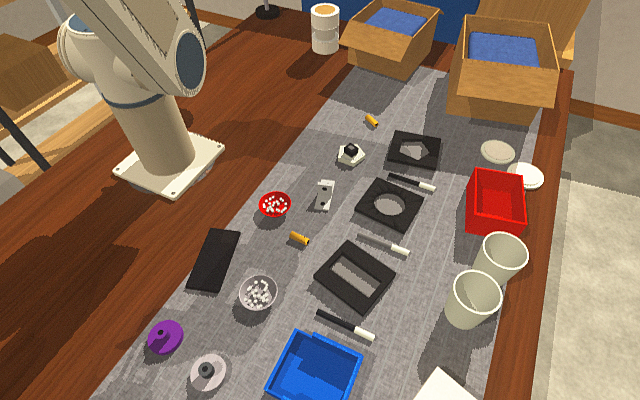

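The top view (up = +x, right = −y) shows, from left to right:

- **Row of fixed blocks and bin:** pentagon nest (187,168), round nest (275,167), long nest (364,169) and blue bin (456,163).
- **Parts:** spacer (152,233), light module (220,233), bracket (287,236), spacer (349,233), dish (419,238) and steel base (489,240).
- **Look-alikes to leave:** the red dish (326,275) and the purple base (485,290).

The scene view agrees.

```bash
cat > h.py <<'E'
from workcell import ctrl
import cv2,numpy as np
from scipy.spatial.transform import Rotation as R
np.set_printoptions(precision=3,suppress=True)
def snap(n,fn=None):
    c=ctrl.camera_info(n); im=ctrl.get_image(n)
    if fn: cv2.imwrite(f"pics/{fn}.png",im[:,:,::-1])
    return im,c
def p2w(c,uv,z):
    K=np.array(c["camera_matrix"]);T=np.array(c["world_from_camera"])
    uv=np.atleast_2d(np.array(uv,float))
    if c.get("distortion") is not None: pass
    d=(np.linalg.inv(K)@np.c_[uv,np.ones(len(uv))].T).T*[1,-1,-1]
    d=d@T[:3,:3].T; o=T[:3,3]
    return (o+d*((z-o[2])/d[:,2])[:,None])[:,:2]
def w2p(c,P):
    K=np.array(c["camera_matrix"]);T=np.array(c["world_from_camera"])
    q=(np.atleast_2d(P)-T[:3,3])@T[:3,:3]*[1,-1,-1]; q=q@K.T
    return q[:,:2]/q[:,2:]
def pose():
    o=ctrl.get_obs(); r=R.from_rotvec(o["orientation"]); x=r.apply([1,0,0])
    return o,r,np.arctan2(x[1],x[0])
def go(x,y,z,yaw=None,tilt=True):
    "print tool-frame shift/turn from measured pose to tool-down pose with tool-x heading yaw"
    o,r,yw=pose(); yaw=yw if yaw is None else yaw
    t=R.from_euler('z',yaw)*R.from_rotvec([np.pi,0,0])
    print("go",np.round(r.inv().apply(np.array([x,y,z])-o["ee_pos"]),1),np.round((r.inv()*t).as_rotvec(),3))
E
python3 - <<'E'
from h import *
c=ctrl.camera_info("top");print(c.keys(),ctrl.camera_info("wrist")["camera_matrix"])
P={"lm":((219.5,233),7),"pot":((489,240),10),"br":((287,236),5),"s1":((350,233),8),"s2":((152,233),8),"np":((187,169),22),"nr":((275,168),22),"nl":((364.5,170),22),"bin":((457,163),40),"dish":((419,238),20)}
for k,(u,z) in P.items(): print(k,p2w(c,u,z)[0])
T=np.array(ctrl.camera_info("wrist")["world_from_camera"]);o,r,y=pose();print(y,r.inv().apply(T[:3,3]-o["ee_pos"]),(r.inv().as_matrix()@T[:3,:3]))
go(400,200,300,0)
E
```

```text
dict_keys(['camera_matrix', 'world_from_camera']) [[322.404   0.    318.802]
 [  0.    322.404 196.702]
 [  0.      0.      1.   ]]
lm [439.065 229.843]
pot [ 434.823 -397.741]
br [435.259  71.431]
s1 [444.947 -75.839]
s2 [435.904 388.254]
np [587.583 310.848]
nr [593.743 103.096]
nl [ 592.726 -107.527]
bin [ 608.705 -318.229]
dish [ 435.618 -233.416]
0.2747776570464275 [  65.706    0.425 -184.951] [[ 0.001  0.97   0.244]
 [ 1.    -0.    -0.001]
 [-0.     0.244 -0.97 ]]
go [ 439.2 -708.9 -100.2] [-0.    -0.     0.275]
```

```bash
python3 -m creep '[{"translation":[47,-40,0],"angular":[0,0,0.04],"jaw":1},{"translation":[95,-80,0],"angular":[0,0,0.08],"jaw":1},{"translation":[143,-120,0],"angular":[0,0,0.12],"jaw":1},{"translation":[190,-160,0],"angular":[0,0,0.16],"jaw":1},{"translation":[238,-200,0],"angular":[0,0,0.2],"jaw":1},{"translation":[286,-240,0],"angular":[0,0,0.24],"jaw":1},{"translation":[334,-280,0],"angular":[0,0,0.275],"jaw":1},{"translation":[381,-320,0],"angular":[0,0,0.275],"jaw":1}]'
python3 -m creep '[{"translation":[8,-60,6],"angular":[0,0,0],"jaw":1},{"translation":[16,-120,12],"angular":[0,0,0],"jaw":1},{"translation":[24,-180,20],"angular":[0,0,0],"jaw":1},{"translation":[32,-240,28],"angular":[0,0,0],"jaw":1},{"translation":[40,-300,36],"angular":[0,0,0],"jaw":1},{"translation":[48,-360,44],"angular":[0,0,0],"jaw":1},{"translation":[55,-420,50],"angular":[0,0,0],"jaw":1},{"translation":[59,-460,50],"angular":[0,0,0],"jaw":1}]'
python3 - <<'E'
from h import *
im,c=snap("wrist","w1");o,r,y=pose();print(o["ee_pos"],y)
for l in ("light_module","nest_pentagon"): print(l,[(round(d["score"],2),np.round(d["rect"]).tolist()) for d in ctrl.look_for("wrist",l)])
E
```

```text
t: 1.55
ee_pos: [450.6, -188.4, 200.2]
orientation: [3.141, -0.001, 0.002]
ft_force: [0.8, -0.2, 0.4]
width: 88.1
grasp_force: 0.0
t: 2.55
ee_pos: [508.4, 272.5, 149.4]
orientation: [-3.142, -0.002, 0.0]
ft_force: [0.6, -0.1, 0.3]
width: 87.5
grasp_force: 0.0
[509.41  276.152 149.891] 0.0024138180274993204
light_module [(0.66, [323.0, 208.0, 392.0, 276.0])]
nest_pentagon [(0.77, [195.0, 11.0, 346.0, 179.0]), (0.49, [418.0, 6.0, 582.0, 166.0])]
```

View pics/w1.png

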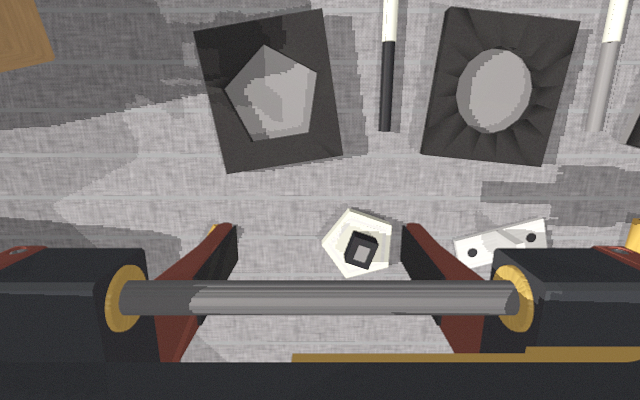

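The wrist view shows the pentagon nest with corners near (194,32), (323,9), (343,153) and (228,173), and its cavity tip up at (265,45). The white module is near (357,243), and the round nest near (500,88).

```bash
cat >> h.py <<'E'
from scipy.optimize import least_squares
def fit2d(model,world):
    "rigid 2d fit model->world: x,y,yaw, rms"
    m=np.array(model);w=np.array(world);a=m-m.mean(0);b=w-w.mean(0)
    th=np.arctan2((a[:,0]*b[:,1]-a[:,1]*b[:,0]).sum(),(a*b).sum())
    c,s=np.cos(th),np.sin(th);M=np.array([[c,-s],[s,c]]);t=w.mean(0)-M@m.mean(0)
    return np.r_[t,th],np.sqrt((((m@M.T+t)-w)**2).sum(1).mean())
NEST=[[65,58],[65,-58],[-65,-58],[-65,58]]
PENT=[[40*np.cos(k*2*np.pi/5),40*np.sin(k*2*np.pi/5)] for k in range(5)]
def poly(mask,roi,n,it=40):
    l,t,r,b=roi;m=np.zeros(mask.shape,np.uint8);m[t:b,l:r]=mask[t:b,l:r]
    cs=cv2.findContours(m,cv2.RETR_EXTERNAL,cv2.CHAIN_APPROX_NONE)[0];k=max(cs,key=cv2.contourArea);h=cv2.convexHull(k)
    for e in np.linspace(1,25,it):
        p=cv2.approxPolyDP(h,e,True)
        if len(p)<=n: break
    return p[:,0].astype(float),cv2.contourArea(k),k
E
python3 - <<'E'
from h import *
im=cv2.imread("pics/w1.png");c=ctrl.camera_info("wrist")
hsv=cv2.cvtColor(im,cv2.COLOR_BGR2HSV);g=hsv[:,:,2]
white=((g>205)).astype(np.uint8)*255
print(im[225,345],im[225,430],im[262,372])
p,a,_=poly(white,(310,195,402,282),5);print(p,a)
dark=(g<75).astype(np.uint8)*255
q,a,_=poly(dark,(185,0,360,185),4);print(q,a)
print("hand nest",fit2d(NEST,p2w(c,[[323,9],[343,153],[228,173],[194,32]][0:0] or [[194,32],[323,9],[343,153],[228,173]],22)))
if len(q)==4:
    q=q[np.argsort(np.arctan2(q[:,1]-q[:,1].mean(),q[:,0]-q[:,0].mean()))];print("nest",fit2d(NEST,p2w(c,q,22)))
print(p2w(c,[[265,45],[316,73],[305,133],[253,141],[225,95]],22))
w=p2w(c,p,14); print(w)
if len(w)==5:
    w=w[np.argsort(np.arctan2(*(w-w.mean(0)).T[::-1]))]
    print("mod",fit2d(PENT,w), 'mod72deg')
E
```

```text
[222 225 227] [181 179 185] [240 255 255]
[[347. 209.]
 [391. 226.]
 [387. 267.]
 [345. 277.]
 [322. 246.]] 3210.0
[[321.   9.]
 [342. 154.]
 [227. 173.]
 [193.  31.]] 17951.0
hand nest (array([592.28 , 314.196,   0.167]), np.float64(1.463676858336026))
nest (array([592.237, 315.317,   0.165]), np.float64(1.2057912210834993))
[[635.396 319.287]
 [612.018 273.67 ]
 [558.244 284.077]
 [550.548 333.942]
 [592.564 357.916]]
[[480.685 241.468]
 [462.258 194.829]
 [415.314 196.447]
 [403.245 241.741]
 [439.529 267.112]]
mod (array([440.206, 228.319,  -2.219]), np.float64(1.628820528431098)) mod72deg
```

The arm was still settling when that picture was taken, so I'll measure again now that it's still.

```bash
python3 - <<'E'
from h import *
im,c=snap("wrist","w1b");im,c=snap("wrist","w1c");o,r,y=pose();print(o["ee_pos"],y)
g=im.max(2)
p,a,_=poly((g>205).astype(np.uint8)*255,(310,190,405,285),5);print(p,a)
q,a,_=poly((g<75).astype(np.uint8)*255,(185,0,360,185),4)
q=q[np.argsort(np.arctan2(q[:,1]-q[:,1].mean(),q[:,0]-q[:,0].mean()))];print(q,"nest",fit2d(NEST,p2w(c,q,22)))
q,a,_=poly((g<75).astype(np.uint8)*255,(405,0,585,185),4)
q=q[np.argsort(np.arctan2(q[:,1]-q[:,1].mean(),q[:,0]-q[:,0].mean()))];print(q,"nestround",fit2d(NEST,p2w(c,q,22)))
w=p2w(c,p,14)
w=w[np.argsort(np.arctan2(*(w-w.mean(0)).T[::-1]))]
f=fit2d(PENT,w);print("mod",f)
np_=w2p(c,np.c_[[f[0][:2]+0*np.array(k) for k in PENT],[34]*5])[0];print("block top px",np_)
E
python3 - <<'E'
import cv2
im=cv2.imread("pics/w1c.png")[190:300,290:440];cv2.imwrite("pics/w1z.png",cv2.resize(im,None,fx=4,fy=4,interpolation=cv2.INTER_CUBIC))
E
```

```text
[508.193 269.275 149.59 ] 0.00019424170924449224
[[345. 208.]
 [389. 226.]
 [384. 267.]
 [343. 277.]
 [319. 240.]] 3207.5
[[191.  31.]
 [318.   9.]
 [339. 154.]
 [225. 172.]] nest (array([592.165, 316.013,   0.161]), np.float64(1.7722040132698285))
[[446.   8.]
 [576.  22.]
 [537. 165.]
 [418. 152.]] nestround (array([596.82 , 107.954,  -0.105]), np.float64(1.8908438349958503))
mod (array([441.359, 229.519,  -2.259]), np.float64(2.0057766768524177))
block top px [358.285 251.833]
```

View pics/w1z.png

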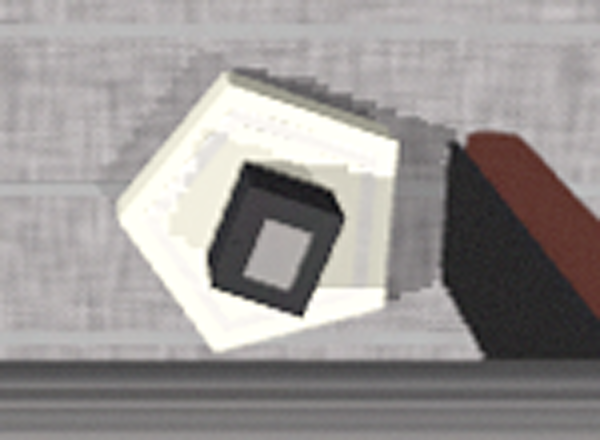

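The pentagon has corners at (347,208), (389,226), (386,265), (344,278) and (319,242). The black block is turned about −20°, so the module's +x points to about 159°. I'll grip the block across its 26 mm side with the tool at yaw −0.37.

```bash
python3 -m creep '[{"translation":[-30,18,30],"angular":[0,0,0.15],"jaw":1},{"translation":[-60,36,60],"angular":[0,0,0.3],"jaw":1},{"translation":[-68,41,80],"angular":[0,0,0.37],"jaw":1},{"translation":[-68,41,100],"angular":[0,0,0.37],"jaw":1},{"translation":[-68,41,118],"angular":[0,0,0.37],"jaw":1},{"translation":[-68,41,127],"angular":[0,0,0.37],"jaw":1},{"translation":[-68,41,132],"angular":[0,0,0.37],"jaw":1},{"translation":[-68,41,132],"angular":[0,0,0.37],"jaw":0.5}]'
python3 -m creep '[{"translation":[0,0,0],"angular":[0,0,0],"jaw":0.2},{"translation":[0,0,0],"angular":[0,0,0],"jaw":0},{"translation":[0,0,0],"angular":[0,0,0],"jaw":0},{"translation":[0,0,0],"angular":[0,0,0],"jaw":0},{"translation":[0,0,0],"angular":[0,0,0],"jaw":0},{"translation":[0,0,-15],"angular":[0,0,0],"jaw":0},{"translation":[0,0,-40],"angular":[0,0,0],"jaw":0},{"translation":[0,0,-60],"angular":[0,0,0],"jaw":0}]'
python3 -c "
from h import *
im,c=snap('wrist','w2');o,r,y=pose();print(o['ee_pos'],y,o['width'])"
```

```text
t: 3.8
ee_pos: [440.7, 228.6, 17.9]
orientation: [-3.088, 0.579, -0.0]
ft_force: [0.2, 0.2, -0.8]
width: 81.5
grasp_force: 0.0
t: 4.8
ee_pos: [440.9, 229.0, 79.5]
orientation: [-3.087, 0.578, -0.001]
ft_force: [-0.5, -0.6, 0.4]
width: 2.3
grasp_force: 0.0
[442.21  229.656  81.531] -0.3701902804612953 0.9725472548078206
```

View pics/w2.png

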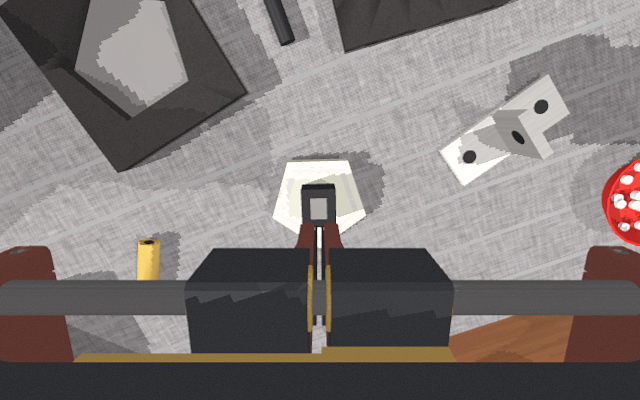

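The module is untouched at (319,205) and its block is square to the tool. I lifted before the fingers had closed. I'll check its position, then grip again with more closing time.

```bash
python3 - <<'E'
from h import *
im,c=snap("wrist");o,r,y=pose();print(o["ee_pos"],y,o["width"])
g=im.max(2)
print(p2w(c,[319,208],34))
p,a,_=poly((g>205).astype(np.uint8)*255,(265,150,375,240),5);print(p)
print(p2w(c,[[289,161],[348,161],[366,214],[273,216]],14))
E
```

```text
[442.183 229.66   80.369] -0.37023029523646006 0.5010525988581309
[[441.002 229.285]]
[[349. 163.]
 [362. 219.]
 [339. 235.]
 [274. 218.]
 [289. 163.]]
[[479.999 239.5  ]
 [463.26  196.258]
 [417.057 197.349]
 [442.934 269.008]]
```

```bash
python3 -m creep '[{"translation":[0,0,0],"angular":[0,0,0],"jaw":0.6},{"translation":[0,0,0],"angular":[0,0,0],"jaw":0.6},{"translation":[0,0,0],"angular":[0,0,0],"jaw":0.6},{"translation":[0,0,0],"angular":[0,0,0],"jaw":0.6},{"translation":[0,0,15],"angular":[0,0,0],"jaw":0.6},{"translation":[0,0,40],"angular":[0,0,0],"jaw":0.6},{"translation":[0,0,60],"angular":[0,0,0],"jaw":0.6},{"translation":[0,0,60],"angular":[0,0,0],"jaw":0.2}]'
python3 -m creep '[{"translation":[0,0,0],"angular":[0,0,0],"jaw":0},{"translation":[0,0,0],"angular":[0,0,0],"jaw":0},{"translation":[0,0,0],"angular":[0,0,0],"jaw":0},{"translation":[0,0,0],"angular":[0,0,0],"jaw":0},{"translation":[0,0,0],"angular":[0,0,0],"jaw":0},{"translation":[0,0,0],"angular":[0,0,0],"jaw":0},{"translation":[0,0,0],"angular":[0,0,0],"jaw":0},{"translation":[0,0,-10],"angular":[0,0,0],"jaw":0}]'
python3 - <<'E'
from h import *
o,r,y=pose();print(o["grasp_force"],o["width"],o["ee_pos"]); go(591,313.5,75,-0.468)
E
```

```text
t: 5.9
ee_pos: [439.0, 228.1, 15.8]
orientation: [3.086, -0.578, -0.005]
ft_force: [0.1, 0.3, -0.0]
width: 45.9
grasp_force: 0.0
t: 6.9
ee_pos: [440.0, 228.6, 27.6]
orientation: [3.087, -0.578, -0.002]
ft_force: [0.1, -0.4, -0.0]
width: 0.6
grasp_force: 0.0
0.0 0.6366327079773285 [439.967 228.556  27.577]
go [ 110.  -133.8  -47.7] [0.001 0.001 0.098]
```

```bash
python3 -c "
from h import *
im,c=snap('wrist','w3');im2,c2=snap('scene')
p=w2p(c2,[441,229,30])[0].astype(int);print(p, w2p(c,[[440,228.6,27]]))
a=cv2.resize(im2[p[1]-50:p[1]+50,p[0]-80:p[0]+80],(640,400))
cv2.imwrite('pics/c3.png',np.hstack([cv2.resize(im[100:330,200:440],(417,400)),a[:,120:500]])[:,:,::-1])"
```

```text
[350 148] [[317.554 227.663]]
```

View pics/c3.png

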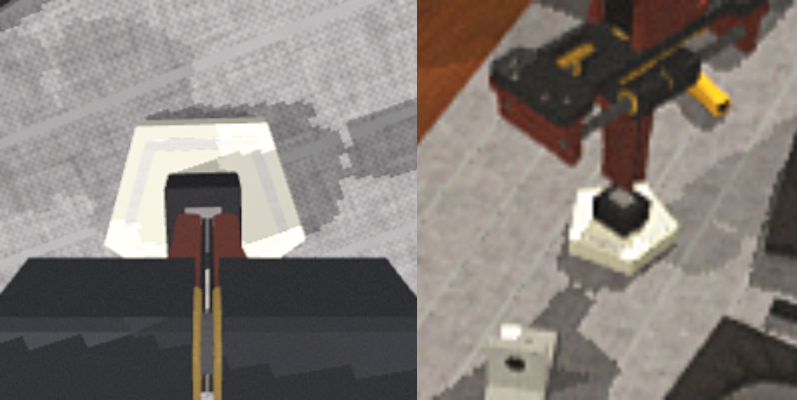

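In both views the closed fingertips sit on top of the block and cover its top face. So the real tips are well above the reported TCP, probably by about 20 mm. I'll reopen and take the fingers about 15 mm lower.

```bash
python3 -m creep '[{"translation":[0,0,-20],"angular":[0,0,0],"jaw":0.7},{"translation":[0,0,-20],"angular":[0,0,0],"jaw":0.7},{"translation":[0,0,-20],"angular":[0,0,0],"jaw":0.7},{"translation":[0,0,-20],"angular":[0,0,0],"jaw":0.7},{"translation":[0,0,-20],"angular":[0,0,0],"jaw":0.7},{"translation":[0,0,0],"angular":[0,0,0],"jaw":0.7},{"translation":[0,0,15],"angular":[0,0,0],"jaw":0.7},{"translation":[0,0,22],"angular":[0,0,0],"jaw":0.7}]'
python3 -c "
from h import *
im,c=snap('wrist','w4');o,r,y=pose();print(o['ee_pos'],y,o['width'],o['ft_force'])
cv2.imwrite('pics/w4c.png',cv2.resize(im[120:360,160:480],(800,600))[:,:,::-1])"
```

```text
t: 8.0
ee_pos: [439.9, 228.6, 4.7]
orientation: [3.087, -0.578, -0.002]
ft_force: [0.1, -0.4, 0.4]
width: 61.7
grasp_force: 0.0
[439.797 228.46    4.309] -0.3702400238644936 61.368457056915034 [-1.022 -0.296 -1.045]
```

View pics/w4c.png

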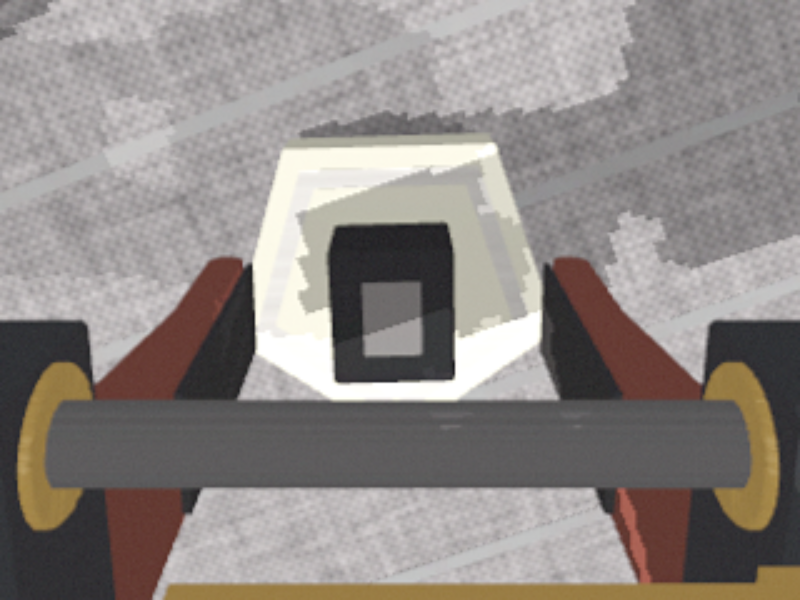

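```bash
python3 -m creep '[{"translation":[0,0,0],"angular":[0,0,0],"jaw":0},{"translation":[0,0,0],"angular":[0,0,0],"jaw":0},{"translation":[0,0,0],"angular":[0,0,0],"jaw":0},{"translation":[0,0,0],"angular":[0,0,0],"jaw":0},{"translation":[0,0,0],"angular":[0,0,0],"jaw":0},{"translation":[0,0,0],"angular":[0,0,0],"jaw":0},{"translation":[0,0,0],"angular":[0,0,0],"jaw":0},{"translation":[0,0,0],"angular":[0,0,0],"jaw":0}]'

```

```text
t: 9.05
ee_pos: [440.8, 229.0, 6.1]
orientation: [-3.088, 0.578, -0.001]
ft_force: [-0.8, -0.6, 5.9]
width: 25.4
grasp_force: 29.9
```

Gripped at 25.4 mm. The tip offset is somewhere between 16 and 28 mm, so I can safely go 7 mm deeper for a firmer hold.

```bash
python3 -m creep '[{"translation":[0,0,0],"angular":[0,0,0],"jaw":0.5},{"translation":[0,0,0],"angular":[0,0,0],"jaw":0.5},{"translation":[0,0,4],"angular":[0,0,0],"jaw":0.5},{"translation":[0,0,7],"angular":[0,0,0],"jaw":0.5},{"translation":[0,0,7],"angular":[0,0,0],"jaw":0},{"translation":[0,0,7],"angular":[0,0,0],"jaw":0},{"translation":[0,0,7],"angular":[0,0,0],"jaw":0},{"translation":[0,0,7],"angular":[0,0,0],"jaw":0}]'
python3 -m creep '[{"translation":[0,0,0],"angular":[0,0,0],"jaw":0},{"translation":[0,0,0],"angular":[0,0,0],"jaw":0},{"translation":[0,0,0],"angular":[0,0,0],"jaw":0},{"translation":[0,0,-15],"angular":[0,0,0],"jaw":0},{"translation":[0,0,-35],"angular":[0,0,0],"jaw":0},{"translation":[0,0,-60],"angular":[0,0,0],"jaw":0},{"translation":[0,0,-60],"angular":[0,0,0],"jaw":0},{"translation":[0,0,-60],"angular":[0,0,0],"jaw":0}]'
python3 -c "
from h import *
for i in range(2): im,c=snap('wrist','w5')
im2,c2=snap('scene')
p=w2p(c2,[441,229,70])[0].astype(int)
a=cv2.resize(im2[p[1]-50:p[1]+50,p[0]-80:p[0]+80],(640,400))
cv2.imwrite('pics/c5.png',np.hstack([cv2.resize(im[120:360,200:440],(400,400)),a[:,120:520]])[:,:,::-1])
go(591,313.5,75,-0.468)"
```

```text
t: 10.05
ee_pos: [440.5, 228.8, -1.2]
orientation: [3.088, -0.578, -0.0]
ft_force: [-0.1, -0.4, -0.7]
width: 25.5
grasp_force: 30.0
t: 11.05
ee_pos: [440.4, 228.8, 58.7]
orientation: [-3.088, 0.578, -0.0]
ft_force: [0.4, -0.6, -1.6]
width: 25.5
grasp_force: 30.0
go [ 110.1 -133.8  -17.3] [0.001 0.001 0.098]
```

View pics/c5.png

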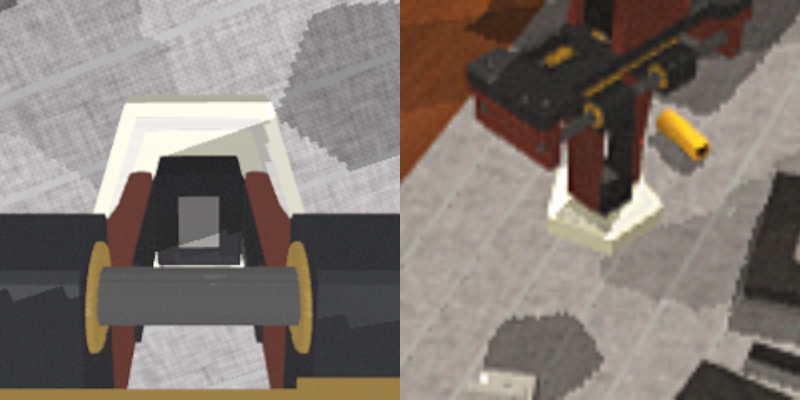

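The module is held level and 60 mm up. I'll carry it over the nest and check.

```bash
python3 -m creep '[{"translation":[30,-36,0],"angular":[0,0,0.05],"jaw":0},{"translation":[60,-72,0],"angular":[0,0,0.098],"jaw":0},{"translation":[90,-108,0],"angular":[0,0,0.098],"jaw":0},{"translation":[109,-133,0],"angular":[0,0,0.098],"jaw":0},{"translation":[109,-133,0],"angular":[0,0,0.098],"jaw":0},{"translation":[109,-133,0],"angular":[0,0,0.098],"jaw":0},{"translation":[109,-133,0],"angular":[0,0,0.098],"jaw":0},{"translation":[109,-133,0],"angular":[0,0,0.098],"jaw":0}]'
python3 - <<'E'
from h import *
im,c=snap('wrist','w6');o,r,y=pose();print(o["ee_pos"],y)
# draw expected: nest outline fit and module
def draw(P,col):
    q=w2p(c,P).round().astype(int);cv2.polylines(im,[q],True,col,1)
def place(m,x,y,th,z): 
    M=np.array([[np.cos(th),-np.sin(th)],[np.sin(th),np.cos(th)]]);return np.c_[np.array(m)@M.T+[x,y],np.full(len(m),z)]
draw(place(NEST,591,314,0.161,22),(0,255,0))
draw(place(np.array(PENT)*47.4/40,591,314,0.161,22),(255,0,0))
draw(place(PENT,o["ee_pos"][0]+.5,o["ee_pos"][1]+.5,y+np.pi,o["ee_pos"][2]+15),(0,0,255))
cv2.imwrite('pics/w6d.png',im[:,:,::-1])
E
```

```text
t: 12.2
ee_pos: [589.6, 313.0, 58.8]
orientation: [3.056, -0.729, -0.001]
ft_force: [-0.6, 0.1, -1.5]
width: 26.0
grasp_force: 30.0
[589.848 313.102  58.953] -0.468296888022419
```

View pics/w6d.png

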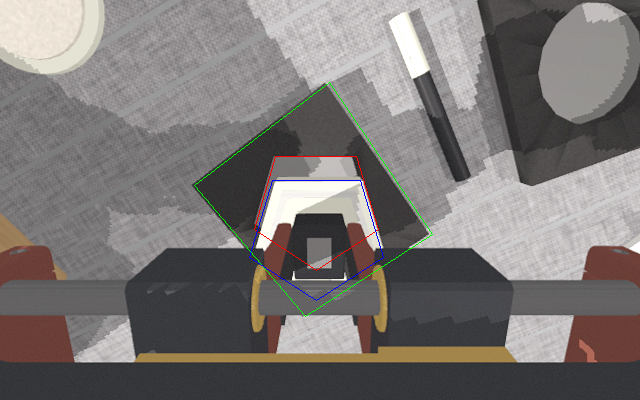

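The overlays for the nest and the held module both match the picture within 1–2 px. I'll lower by 51 mm and release.

```bash
python3 -m creep '[{"translation":[0,0,15],"angular":[0,0,0],"jaw":0},{"translation":[0,0,30],"angular":[0,0,0],"jaw":0},{"translation":[0,0,40],"angular":[0,0,0],"jaw":0},{"translation":[0,0,46],"angular":[0,0,0],"jaw":0},{"translation":[0,0,50],"angular":[0,0,0],"jaw":0},{"translation":[0,0,51],"angular":[0,0,0],"jaw":0},{"translation":[0,0,51],"angular":[0,0,0],"jaw":0},{"translation":[0,0,51],"angular":[0,0,0],"jaw":0}]'
python3 -m creep '[{"translation":[0,0,0],"angular":[0,0,0],"jaw":0.6},{"translation":[0,0,0],"angular":[0,0,0],"jaw":0.6},{"translation":[0,0,0],"angular":[0,0,0],"jaw":0.6},{"translation":[0,0,0],"angular":[0,0,0],"jaw":0.6},{"translation":[0,0,-15],"angular":[0,0,0],"jaw":0.6},{"translation":[0,0,-60],"angular":[0,0,0],"jaw":0.8},{"translation":[-20,0,-110],"angular":[0,0,0],"jaw":1},{"translation":[-40,0,-110],"angular":[0,0,0],"jaw":1}]'
python3 - <<'E'
from h import *
im,c=snap('wrist');im,c=snap('wrist','w7');o,r,y=pose();print(o["ee_pos"],y,o["width"])
a=w2p(c,[[591,314,22]])[0].astype(int);print(a)
cv2.imwrite('pics/w7c.png',cv2.resize(im[max(0,a[1]-90):a[1]+90,a[0]-120:a[0]+120],None,fx=2.5,fy=2.5)[:,:,::-1])
E
```

```text
t: 13.25
ee_pos: [590.5, 313.5, 8.2]
orientation: [-3.056, 0.729, -0.001]
ft_force: [-0.1, -0.6, -0.5]
width: 25.6
grasp_force: 30.0
t: 14.25
ee_pos: [558.6, 330.8, 123.3]
orientation: [-3.047, 0.717, -0.003]
ft_force: [-0.1, 0.4, -0.4]
width: 79.3
grasp_force: 0.0
[554.778 329.353 118.805] -0.46103335329607614 86.29064742800294
[317 146]
```

View pics/w7c.png

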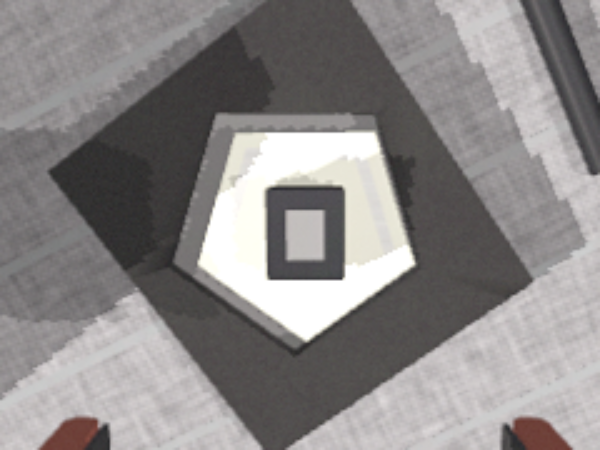

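The module sits flat in the pentagon cavity, with a grey gap of under 6 mm around it and its block upright. Next I'll look at the round and long nests on the way to the steel base.

```bash
python3 -m creep '[{"translation":[18,55,-8],"angular":[0,0,-0.12],"jaw":1},{"translation":[36,110,-16],"angular":[0,0,-0.24],"jaw":1},{"translation":[54,165,-24],"angular":[0,0,-0.36],"jaw":1},{"translation":[73,222,-32],"angular":[0,0,-0.468],"jaw":1},{"translation":[73,222,-32],"angular":[0,0,-0.468],"jaw":1},{"translation":[73,222,-32],"angular":[0,0,-0.468],"jaw":1},{"translation":[73,222,-32],"angular":[0,0,-0.468],"jaw":1},{"translation":[73,222,-32],"angular":[0,0,-0.468],"jaw":1}]'
python3 - <<'E'
from h import *
im,c=snap('wrist','w8');o,r,y=pose();print(o["ee_pos"],y,o["width"])
g=im.max(2)
for l in ("nest_round","nest_long","bracket"): print(l,[(round(d["score"],2),np.round(d["rect"]).astype(int).tolist()) for d in ctrl.look_for("wrist",l)])
for nm,ctr in (("round",(596,106)),("long",(595,-105))):
    u,v=w2p(c,[[*ctr,22]])[0].astype(int)
    q,a,k=poly((g<75).astype(np.uint8)*255,(max(u-95,0),max(v-95,0),min(u+95,640),min(v+100,230)),4)
    q=q[np.argsort(np.arctan2(q[:,1]-q[:,1].mean(),q[:,0]-q[:,0].mean()))];print(nm,(u,v),q.tolist())
    if len(q)==4: print(fit2d(NEST,p2w(c,q,22)))
go(480,-360,150,0)
E
```

```text
t: 15.35
ee_pos: [522.4, 98.5, 148.1]
orientation: [-3.136, -0.011, 0.006]
ft_force: [0.2, 0.2, 0.0]
width: 87.9
grasp_force: 0.0
[522.447  98.386 148.142] 0.007152338149734851 87.90939285075557
nest_round [(0.9, [246, 21, 383, 180])]
nest_long [(0.72, [450, 15, 630, 189])]
bracket [(0.87, [296, 230, 388, 282])]
round (np.int64(311), np.int64(106)) [[254.0, 23.0], [382.0, 38.0], [362.0, 180.0], [247.0, 167.0]]
(array([596.513, 106.142,  -0.099]), np.float64(1.7755105387341432))
long (np.int64(538), np.int64(109)) [[510.0, 16.0], [631.0, 51.0], [569.0, 188.0], [453.0, 157.0]]
(array([ 597.272, -105.586,   -0.252]), np.float64(2.1516150271252705))
go [-45.4 457.6  -4.2] [-0.006  0.003  0.007]
```

```bash
python3 -m creep '[{"translation":[-5,60,0],"angular":[0,0,0],"jaw":1},{"translation":[-10,120,0],"angular":[0,0,0],"jaw":1},{"translation":[-16,180,0],"angular":[0,0,0],"jaw":1},{"translation":[-21,240,0],"angular":[0,0,0],"jaw":1},{"translation":[-26,300,0],"angular":[0,0,0],"jaw":1},{"translation":[-31,360,0],"angular":[0,0,0],"jaw":0.8},{"translation":[-36,420,0],"angular":[0,0,0],"jaw":0.7},{"translation":[-40,460,0],"angular":[0,0,0],"jaw":0.7}]'
python3 - <<'E'
from h import *
snap('wrist');snap('wrist');snap('wrist');im,c=snap('wrist','w9');o,r,y=pose();print(o["ee_pos"],y,o["width"])
for l in ("pot_magnet","parts_bin","screw_dish"): print(l,[(round(d["score"],2),np.round(d["rect"]).astype(int).tolist(), p2w(c,[(d["rect"][0]+d["rect"][2])/2,(d["rect"][1]+d["rect"][3])/2],14)) for d in ctrl.look_for("wrist",l)])
u,v=w2p(c,[[435,-398,34]])[0].astype(int);print(u,v)
cv2.imwrite('pics/w9c.png',cv2.resize(im[v-100:v+100,u-130:u+130],None,fx=3,fy=3)[:,:,::-1])
E
```

```text
t: 16.55
ee_pos: [484.8, -365.5, 145.9]
orientation: [-3.136, -0.007, 0.004]
ft_force: [0.6, -0.6, 0.1]
width: 62.8
grasp_force: 0.0
[ 484.719 -362.881  145.508] 0.004278987441742288 61.39125336556986
pot_magnet [(0.91, [305, 314, 363, 347], array([[ 313.848, -382.285]])), (0.64, [321, 197, 380, 258], array([[ 437.67 , -397.367]]))]
parts_bin [(0.56, [184, 2, 342, 124], array([[ 596.59 , -312.509]]))]
screw_dish [(0.66, [151, 192, 223, 266], array([[ 435.235, -226.914]]))]
352 237
```

View pics/w9c.png

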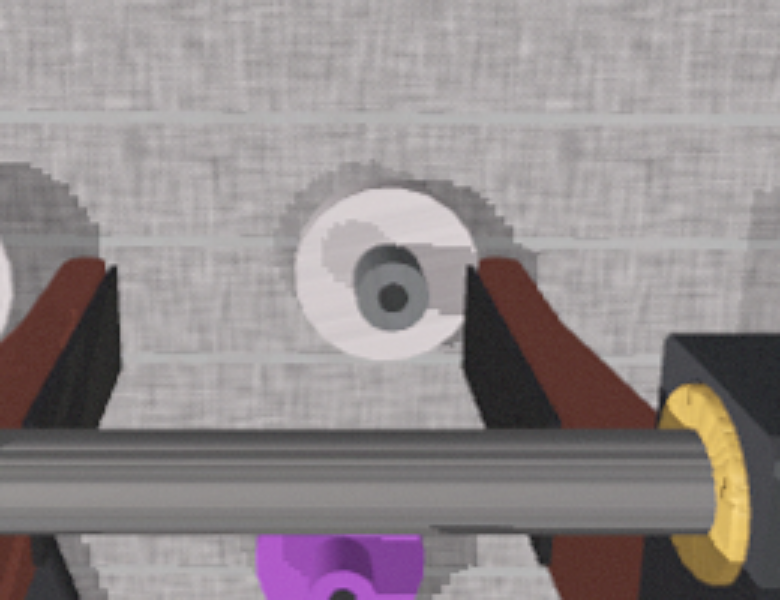

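The steel base is in the crop at (387,272), knob at (393,297). That puts the knob at about (437,−398). The purple look-alike is behind it with clearance.

```bash
python3 -c "
from h import *
go(437,-398,-1,0)"
```

```text
go [-47.9  37.2 146.7] [-0.007  0.004  0.007]
```

```bash
python3 -m creep '[{"translation":[-32,25,40],"angular":[-0.007,0.004,0.005],"jaw":0.7},{"translation":[-48,37,80],"angular":[-0.007,0.004,0.005],"jaw":0.7},{"translation":[-48,37,105],"angular":[-0.007,0.004,0.005],"jaw":0.7},{"translation":[-48,37,125],"angular":[-0.007,0.004,0.005],"jaw":0.7},{"translation":[-48,37,138],"angular":[-0.007,0.004,0.005],"jaw":0.7},{"translation":[-48,37,143],"angular":[-0.007,0.004,0.005],"jaw":0.7},{"translation":[-48,37,145],"angular":[-0.007,0.004,0.005],"jaw":0.7},{"translation":[-48,37,145],"angular":[-0.007,0.004,0.005],"jaw":0.3}]'
python3 -m creep '[{"translation":[0,0,0],"angular":[0,0,0],"jaw":0},{"translation":[0,0,0],"angular":[0,0,0],"jaw":0},{"translation":[0,0,0],"angular":[0,0,0],"jaw":0},{"translation":[0,0,0],"angular":[0,0,0],"jaw":0},{"translation":[0,0,0],"angular":[0,0,0],"jaw":0},{"translation":[0,0,0],"angular":[0,0,0],"jaw":0},{"translation":[0,0,0],"angular":[0,0,0],"jaw":0},{"translation":[0,0,0],"angular":[0,0,0],"jaw":0}]'

```

```text
t: 17.9
ee_pos: [437.2, -399.5, 1.3]
orientation: [3.14, 0.001, 0.002]
ft_force: [-0.6, 0.4, -0.0]
width: 54.8
grasp_force: 0.0
t: 18.9
ee_pos: [436.8, -399.0, 1.0]
orientation: [3.141, 0.001, 0.001]
ft_force: [-0.7, 2.5, 5.5]
width: 23.0
grasp_force: 30.0
```

```bash
python3 -m creep '[{"translation":[0,0,-30],"angular":[0,0,0],"jaw":0},{"translation":[0,0,-70],"angular":[0,0,0],"jaw":0},{"translation":[10,-30,-80],"angular":[0,0,0],"jaw":0},{"translation":[26,-80,-80],"angular":[0,0,0],"jaw":0},{"translation":[42,-135,-80],"angular":[0,0,0],"jaw":0},{"translation":[60,-190,-80],"angular":[0,0,0],"jaw":0},{"translation":[77,-245,-80],"angular":[0,0,0],"jaw":0},{"translation":[95,-300,-80],"angular":[0,0,0],"jaw":0}]'
python3 -m creep '[{"translation":[16,-50,0],"angular":[0,0,0],"jaw":0},{"translation":[33,-105,0],"angular":[0,0,0],"jaw":0},{"translation":[48,-155,0],"angular":[0,0,0],"jaw":0},{"translation":[60,-190,0],"angular":[0,0,0],"jaw":0},{"translation":[64,-205,0],"angular":[0,0,0],"jaw":0},{"translation":[64,-205,0],"angular":[0,0,0],"jaw":0},{"translation":[64,-205,0],"angular":[0,0,0],"jaw":0},{"translation":[64,-205,0],"angular":[0,0,0],"jaw":0}]'
python3 - <<'E'
from h import *
for i in range(2): im,c=snap('wrist','w10');o,r,y=pose();print(o["ee_pos"],y,o["width"],o["grasp_force"])
g=im.max(2);d=(g<75).astype(np.uint8)
# compare predicted nest outline against image edges: search shift
best=[]
def place(m,x,y,th,z):
    M=np.array([[np.cos(th),-np.sin(th)],[np.sin(th),np.cos(th)]]);return np.c_[np.array(m)@M.T+[x,y],np.full(len(m),z)]
vis=np.zeros(g.shape,np.uint8);vis[:235]=1
# occlude held part
e=o["ee_pos"];disc=[[34*np.cos(a),34*np.sin(a)] for a in np.arange(0,6.28,.2)]
q=w2p(c,place(disc,e[0],e[1],0,e[2]-1+14)).astype(int);occ=cv2.convexHull(q);cv2.fillConvexPoly(vis,occ,0)
for x in np.arange(588,604,1.):
  for yy in np.arange(98,114,1.):
    m=np.zeros(g.shape,np.uint8);cv2.fillConvexPoly(m,w2p(c,place(NEST,x,yy,-.102,22)).round().astype(int),1)
    circ=[[38.5*np.cos(a),38.5*np.sin(a)] for a in np.arange(0,6.28,.2)]
    cv2.fillConvexPoly(m,w2p(c,place(circ,x,yy,0,22)).round().astype(int),0)
    roi=vis.copy();roi[:, :200]=0;roi[:,440:]=0
    best.append((int(((m!=d)&(roi>0)).sum()),x,yy))
print(sorted(best)[:6])
im=im.copy();x,yy=sorted(best)[0][1:]
cv2.polylines(im,[w2p(c,place(NEST,x,yy,-.102,22)).round().astype(int)],True,(0,255,0),1)
cv2.polylines(im,[w2p(c,place(circ,x,yy,0,22)).round().astype(int)],True,(255,0,0),1)
cv2.polylines(im,[occ],True,(0,0,255),1)
cv2.imwrite('pics/w10d.png',im[:,:,::-1])
go(595.8,105.5,9,0)
E
```

```text
t: 19.9
ee_pos: [531.8, -97.5, 80.2]
orientation: [3.14, 0.001, 0.001]
ft_force: [0.1, -0.5, -2.0]
width: 22.8
grasp_force: 30.0
t: 20.9
ee_pos: [595.1, 104.6, 80.3]
orientation: [3.14, -0.001, 0.0]
ft_force: [0.1, -0.3, -2.9]
width: 23.2
grasp_force: 30.0
[595.211 104.768  80.425] -0.0008372505456077156 23.284312945769837 29.99897539615631
[595.337 104.945  80.48 ] -0.0006642952657418224 23.208968174551956 29.9990451335907
[(8074, np.float64(589.0), np.float64(107.0)), (8102, np.float64(589.0), np.float64(108.0)), (8111, np.float64(588.0), np.float64(107.0)), (8124, np.float64(590.0), np.float64(107.0)), (8138, np.float64(588.0), np.float64(108.0)), (8139, np.float64(589.0), np.float64(106.0))]
go [ 0.4 -0.6 71.5] [ 0.001 -0.001 -0.001]
```

View pics/w10d.png

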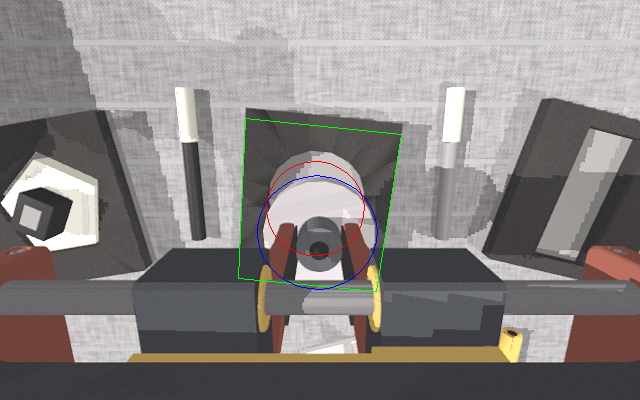

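The front corners of the round nest are at (246,109) and (404,124). My automatic fit was misled by shading. The held base is level and centred at column 317. I'll work out the nest centre from those corners.

```bash
python3 - <<'E'
from h import *
c=ctrl.camera_info("wrist")
w=p2w(c,[[246,109],[404,124]],22);print(w,fit2d(NEST[:2],w))
im=cv2.imread('pics/w10.png');g=cv2.GaussianBlur(im,(3,3),0).max(2).astype(float)
# back rim of cavity (seen at top, rim z=22) along column through centre
for u in(300,317,330): print(u,[int(x) for x in g[140:170,u]])
print(w2p(c,[[596+38.5,105.5,22]]),w2p(c,[[596+38.5,105.5,8]]))
E
```

```text
[[665.826 157.189]
 [655.148  41.345]] (array([595.761, 105.233,  -0.092]), np.float64(0.16756661387788294))
300 [76, 76, 78, 78, 78, 76, 76, 77, 78, 78, 77, 75, 75, 88, 113, 127, 128, 128, 128, 127, 126, 126, 126, 127, 126, 126, 125, 132, 150, 161]
317 [85, 85, 86, 86, 85, 84, 84, 83, 83, 82, 92, 123, 150, 157, 155, 165, 189, 204, 204, 204, 203, 203, 203, 203, 203, 203, 203, 203, 203, 203]
330 [89, 89, 90, 91, 89, 87, 87, 89, 90, 89, 87, 96, 135, 184, 205, 205, 204, 204, 204, 204, 203, 203, 202, 202, 202, 202, 202, 202, 203, 203]
[[317.018 152.134]] [[317.077 150.209]]
```

```bash
python3 -m creep '[{"translation":[0.5,-0.4,20],"angular":[0,0,0],"jaw":0},{"translation":[0.5,-0.4,40],"angular":[0,0,0],"jaw":0},{"translation":[0.5,-0.4,56],"angular":[0,0,0],"jaw":0},{"translation":[0.5,-0.4,64],"angular":[0,0,0],"jaw":0},{"translation":[0.5,-0.4,69],"angular":[0,0,0],"jaw":0},{"translation":[0.5,-0.4,71],"angular":[0,0,0],"jaw":0},{"translation":[0.5,-0.4,71],"angular":[0,0,0],"jaw":0},{"translation":[0.5,-0.4,71],"angular":[0,0,0],"jaw":0}]'
python3 -m creep '[{"translation":[0,0,0],"angular":[0,0,0],"jaw":0.6},{"translation":[0,0,0],"angular":[0,0,0],"jaw":0.6},{"translation":[0,0,0],"angular":[0,0,0],"jaw":0.6},{"translation":[0,0,0],"angular":[0,0,0],"jaw":0.6},{"translation":[0,0,-15],"angular":[0,0,0],"jaw":0.6},{"translation":[-20,0,-65],"angular":[0,0,0],"jaw":0.8},{"translation":[-60,10,-105],"angular":[0,0,0],"jaw":0.8},{"translation":[-85,15,-125],"angular":[0,0,0],"jaw":0.8}]'
python3 - <<'E'
from h import *
for i in range(4): im,c=snap('wrist','w11')
o,r,y=pose();print(o["ee_pos"],y,o["width"])
print([(round(d["score"],2),np.round(d["rect"]).astype(int).tolist(), p2w(c,[(d["rect"][0]+d["rect"][2])/2,(d["rect"][1]+d["rect"][3])/2],22)) for d in ctrl.look_for("wrist","pot_magnet")])
print([(round(d["score"],2),np.round(d["rect"]).astype(int).tolist(), p2w(c,[(d["rect"][0]+d["rect"][2])/2,(d["rect"][1]+d["rect"][3])/2],6)) for d in ctrl.look_for("wrist","bracket")])
E
```

```text
t: 22.0
ee_pos: [596.4, 106.4, 9.9]
orientation: [3.141, 0.001, 0.003]
ft_force: [-0.4, -0.1, -2.5]
width: 23.1
grasp_force: 30.0
t: 23.0
ee_pos: [510.4, 91.2, 137.2]
orientation: [3.141, 0.001, 0.006]
ft_force: [-0.3, -0.1, 1.1]
width: 70.3
grasp_force: 0.0
[511.803  91.51  135.421] 0.0006063207799722862 70.02668689155362
[(0.97, [268, 60, 337, 129], array([[595.448, 104.892]])), (0.41, [0, 8, 162, 181], array([[595.495, 301.643]]))]
[(0.83, [288, 226, 382, 279], array([[438.022,  73.685]]))]
```

The steel base is seated: 69 px wide fits a top at z=22, centred at (595.4,104.9). For the bracket angle I'll reuse picture w2, where the foot corners were near (440,152), (549,74), (570,108) and (465,186).

```bash
python3 - <<'E'
from h import *
im,c=snap("wrist","w12");o,r,y=pose();print(o["ee_pos"],y)
T=np.array(c["world_from_camera"]);off=r.inv().apply(T[:3,3]-o["ee_pos"]);M=r.inv().as_matrix()@T[:3,:3];print(off)
c2=dict(c);r2=R.from_euler('z',-.3702)*R.from_rotvec([np.pi,0,0]);T2=np.eye(4);T2[:3,:3]=r2.as_matrix()@M;T2[:3,3]=np.array([442.2,229.6,80.4])+r2.apply(off);c2["world_from_camera"]=T2
w=p2w(c2,[[440,152],[549,74],[570,108],[465,186]],6)
# bracket +x end chosen toward -y (the top-right end)
f=fit2d([[-47.5,18],[47.5,18],[47.5,-18],[-47.5,-18]],w);print(w,f)
x,y_,th=f[0]
def place(m,z):
    A=np.array([[np.cos(th),-np.sin(th)],[np.sin(th),np.cos(th)]]);return np.c_[np.array(m)@A.T+[x,y_],np.full(len(m),z)]
im=im.copy()
for m,z,col in (([[-47.5,18],[47.5,18],[47.5,-18],[-47.5,-18]],6,(255,0,0)),([[-4,18],[4,18],[4,-18],[-4,-18]],44,(0,0,255))):
    cv2.polylines(im,[w2p(c,place(m,z)).round().astype(int)],True,col,1)
cv2.imwrite("pics/w12c.png",cv2.resize(im[200:330,260:410],None,fx=4,fy=4,interpolation=cv2.INTER_NEAREST)[:,:,::-1])
E
```

```text
[511.505  91.485 133.76 ] 0.00062796579738245
[  65.883    0.444 -185.413]
[[441.985 124.554]
 [469.029  31.131]
 [438.363  20.852]
 [407.58  113.04 ]] (array([439.239,  72.394,  -1.266]), np.float64(1.737671650802928))
```

View pics/w12c.png

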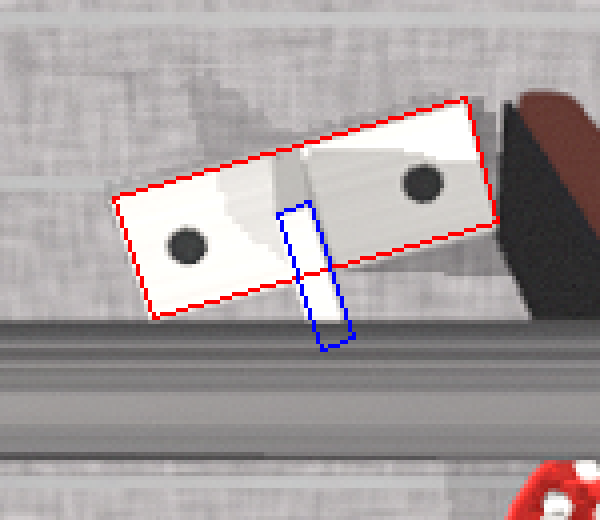

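The overlay fits the bracket exactly: centre (439.2, 72.4), long axis at −1.266. I'll grip at tool yaw 0.305 and place at yaw 1.319 in the long nest.

```bash
python3 -c "
from h import *
go(439.2,72.4,0,0.305)"
```

```text
go [-72.4  18.9 133.8] [ 0.001 -0.    -0.304]
```

```bash
python3 -m creep '[{"translation":[-36,10,20],"angular":[0,0,-0.15],"jaw":0.7},{"translation":[-72,19,45],"angular":[0,0,-0.3],"jaw":0.7},{"translation":[-72,19,75],"angular":[0,0,-0.304],"jaw":0.6},{"translation":[-72,19,100],"angular":[0,0,-0.304],"jaw":0.5},{"translation":[-72,19,120],"angular":[0,0,-0.304],"jaw":0.4},{"translation":[-72,19,130],"angular":[0,0,-0.304],"jaw":0.4},{"translation":[-72,19,133],"angular":[0,0,-0.304],"jaw":0.4},{"translation":[-72,19,133],"angular":[0,0,-0.304],"jaw":0.1}]'
python3 -m creep '[{"translation":[0,0,0],"angular":[0,0,0],"jaw":0},{"translation":[0,0,0],"angular":[0,0,0],"jaw":0},{"translation":[0,0,0],"angular":[0,0,0],"jaw":0},{"translation":[0,0,0],"angular":[0,0,0],"jaw":0},{"translation":[0,0,0],"angular":[0,0,0],"jaw":0},{"translation":[0,0,0],"angular":[0,0,0],"jaw":0},{"translation":[0,0,0],"angular":[0,0,0],"jaw":0},{"translation":[0,0,0],"angular":[0,0,0],"jaw":0}]'
python3 -c "
from h import *
go(597,-105.5,80,1.319)"
```

```text
t: 24.35
ee_pos: [439.3, 72.2, 1.4]
orientation: [3.104, 0.477, 0.001]
ft_force: [0.5, 0.1, -0.0]
width: 28.2
grasp_force: 0.0
t: 25.35
ee_pos: [439.4, 72.3, 1.9]
orientation: [3.104, 0.476, 0.002]
ft_force: [-0.6, -0.3, 6.7]
width: 7.8
grasp_force: 30.0
go [ 97.1 216.9 -77.7] [ 0.002 -0.001 -1.015]
```

```bash
python3 -m creep '[{"translation":[0,0,-30],"angular":[0,0,0],"jaw":0},{"translation":[10,25,-78],"angular":[0,0,-0.15],"jaw":0},{"translation":[28,63,-78],"angular":[0,0,-0.32],"jaw":0},{"translation":[47,105,-78],"angular":[0,0,-0.5],"jaw":0},{"translation":[66,147,-78],"angular":[0,0,-0.68],"jaw":0},{"translation":[82,184,-78],"angular":[0,0,-0.86],"jaw":0},{"translation":[97,217,-78],"angular":[0,0,-1.015],"jaw":0},{"translation":[97,217,-78],"angular":[0,0,-1.015],"jaw":0}]'
python3 - <<'E'
from h import *
for i in range(5): im,c=snap('wrist','w13')
o,r,y=pose();print(o["ee_pos"],y,o["width"],o["grasp_force"])
im=im.copy()
def pl(m,x,yy,th,z,col):
    A=np.array([[np.cos(th),-np.sin(th)],[np.sin(th),np.cos(th)]]);P=np.c_[np.array(m)@A.T+[x,yy],np.full(len(m),z)]
    cv2.polylines(im,[w2p(c,P).round().astype(int)],True,col,1)
pl(NEST,597,-105.5,-.252,22,(0,255,0));pl([[53.5,24],[53.5,-24],[-53.5,-24],[-53.5,24]],597,-105.5,-.252,22,(255,0,0))
e=o["ee_pos"];pl([[47.5,18],[47.5,-18],[-47.5,-18],[-47.5,18]],e[0],e[1],y-np.pi/2,e[2]-1.5+6,(0,0,255))
cv2.imwrite("pics/w13d.png",im[:,:,::-1])
E
```

```text
t: 26.35
ee_pos: [597.9, -107.5, 79.5]
orientation: [2.482, 1.922, 0.001]
ft_force: [-1.6, -0.3, -2.3]
width: 7.8
grasp_force: 30.0
[ 595.491 -104.74    79.386] 1.3195205618632837 7.809267729008967 29.99730348587036
```

View pics/w13d.png

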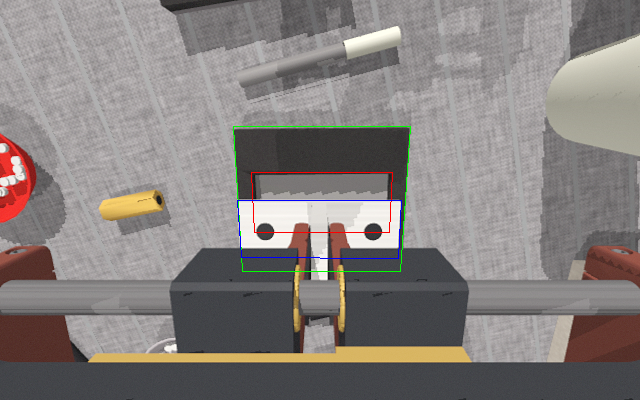

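The predicted nest and bracket outlines match the picture, and only about a 1.6 mm sideways correction is left. I'll lower it.

```bash
python3 -c "
from h import *
go(597,-105.5,9.5,1.319)"
```

```text
go [-0.3  1.7 69.9] [-0.     0.001  0.001]
```

```bash
python3 -m creep '[{"translation":[0,1.6,15],"angular":[0,0,0],"jaw":0},{"translation":[0,1.6,35],"angular":[0,0,0],"jaw":0},{"translation":[0,1.6,52],"angular":[0,0,0],"jaw":0},{"translation":[0,1.6,62],"angular":[0,0,0],"jaw":0},{"translation":[0,1.6,67],"angular":[0,0,0],"jaw":0},{"translation":[0,1.6,69.5],"angular":[0,0,0],"jaw":0},{"translation":[0,1.6,69.5],"angular":[0,0,0],"jaw":0},{"translation":[0,1.6,69.5],"angular":[0,0,0],"jaw":0}]'
python3 -m creep '[{"translation":[0,0,0],"angular":[0,0,0],"jaw":0.35},{"translation":[0,0,0],"angular":[0,0,0],"jaw":0.35},{"translation":[0,0,0],"angular":[0,0,0],"jaw":0.35},{"translation":[0,0,-15],"angular":[0,0,0],"jaw":0.35},{"translation":[0,0,-60],"angular":[0,0,0],"jaw":0.4},{"translation":[-30,0,-110],"angular":[0,0,0.17],"jaw":0.5},{"translation":[-80,0,-125],"angular":[0,0,0.34],"jaw":0.6},{"translation":[-120,0,-140],"angular":[0,0,0.5],"jaw":0.6}]'
python3 - <<'E'
from h import *
for i in range(4): im,c=snap('wrist','w14')
o,r,y=pose();print(o["ee_pos"],y,o["width"])
for l,z in (("bracket",14),("nest_long",22),("spacer_1",8)):
    print(l,[(round(d["score"],2),np.round(d["rect"]).astype(int).tolist(), p2w(c,[(d["rect"][0]+d["rect"][2])/2,(d["rect"][1]+d["rect"][3])/2],z)) for d in ctrl.look_for("wrist",l)])
q=w2p(c,[[445,-76,8]]);print("spacer px",q)
E
```

```text
t: 27.6
ee_pos: [598.5, -106.2, 10.6]
orientation: [2.481, 1.924, 0.001]
ft_force: [-0.8, 0.7, -1.2]
width: 7.6
grasp_force: 30.0
t: 28.6
ee_pos: [568.3, -223.7, 152.7]
orientation: [2.882, 1.243, 0.003]
ft_force: [-0.7, 0.5, 0.8]
width: 52.8
grasp_force: 0.0
[ 568.27  -222.683  151.232] 0.8195101691597424 52.6881886582681
bracket [(0.79, [204, 28, 310, 112], array([[ 599.73, -106.8 ]]))]
nest_long [(0.64, [159, 0, 344, 161], array([[ 590.366, -111.378]]))]
spacer_1 [(0.96, [103, 136, 148, 174], array([[443.823, -70.471]]))]
spacer px [[130.371 158.021]]
```

```bash
python3 - <<'E'
from h import *
im,c=snap('wrist','w15');o,r,y=pose();print(o["ee_pos"],y)
g=im.max(2).astype(float)
def pl(m,x,yy,th,z):
    A=np.array([[np.cos(th),-np.sin(th)],[np.sin(th),np.cos(th)]]);return w2p(c,np.c_[np.array(m)@A.T+[x,yy],np.full(len(m),z)])
F=np.array([[47.5,18],[47.5,-18],[-47.5,-18],[-47.5,18]])
# mean gradient magnitude along foot outline, per height/pose hypotheses
b=cv2.GaussianBlur(g,(0,0),1);G=np.hypot(cv2.Sobel(b,cv2.CV_64F,1,0),cv2.Sobel(b,cv2.CV_64F,0,1))
res=[]
for z in (14,18,22,28):
  for th in np.arange(-.35,-.15,.02):
    for x in np.arange(591,603,1.):
      for yy in np.arange(-112,-99,1.):
        q=pl(F,x,yy,th,z);q=np.r_[q,q[:1]]
        P=np.concatenate([q[i]+(q[i+1]-q[i])*np.linspace(0,1,30)[:,None] for i in range(4)]).round().astype(int)
        res.append((G[P[:,1].clip(0,399),P[:,0].clip(0,639)].mean(),z,th,x,yy))
for z in(14,18,22,28): print(max(t for t in res if t[1]==z))
# spacer segmentation (brass = saturated)
hsv=cv2.cvtColor(im,cv2.COLOR_RGB2HSV);m=((hsv[:,:,1]>110)&(hsv[:,:,0]>12)&(hsv[:,:,0]<35)).astype(np.uint8)
m2=np.zeros_like(m);m2[125:185,90:160]=m[125:185,90:160];k=max(cv2.findContours(m2,0,2)[0],key=cv2.contourArea)
rc=cv2.minAreaRect(k);print(rc);w=p2w(c,cv2.boxPoints(rc),12);print(w.mean(0),w,np.diff(w,axis=0))
E
```

```text
[ 568.124 -220.973  149.743] 0.8217994763797051
(np.float64(225.45933536686982), 14, np.float64(-0.2499999999999999), np.float64(598.0), np.float64(-108.0))
(np.float64(227.73223647358475), 18, np.float64(-0.2499999999999999), np.float64(598.0), np.float64(-108.0))
(np.float64(205.19916308162172), 22, np.float64(-0.2499999999999999), np.float64(597.0), np.float64(-109.0))
(np.float64(202.6833370280495), 28, np.float64(-0.2499999999999999), np.float64(600.0), np.float64(-111.0))
((129.25001525878906, 157.25001525878906), (19.091880798339844, 48.08325958251953), 45.0)
[445.757 -73.767] [[420.384 -63.984]
 [471.861 -65.752]
 [471.405 -83.327]
 [419.38  -82.004]] [[ 51.476  -1.767]
 [ -0.456 -17.575]
 [-52.025   1.324]]
```

The bracket is seated: its foot outline fits best at z≈14–18, centred, with yaw −0.25. Next is spacer 1, at about (445.5, −74) with its axis along x.

```bash
python3 -c "
from h import *
go(445.5,-74,60,0)"
```

```text
go [  24.2 -189.9   89.7] [0.    0.    0.822]
```

```bash
python3 -m creep '[{"translation":[5,-40,15],"angular":[0,0,0.16],"jaw":0.6},{"translation":[10,-80,35],"angular":[0,0,0.33],"jaw":0.6},{"translation":[15,-120,55],"angular":[0,0,0.5],"jaw":0.6},{"translation":[20,-160,75],"angular":[0,0,0.66],"jaw":0.6},{"translation":[24,-190,90],"angular":[0,0,0.822],"jaw":0.6},{"translation":[24,-190,90],"angular":[0,0,0.822],"jaw":0.6},{"translation":[24,-190,90],"angular":[0,0,0.822],"jaw":0.6},{"translation":[24,-190,90],"angular":[0,0,0.822],"jaw":0.6}]'
cat >> h.py <<'E'
def spacer(x,y):
    im,c=snap('wrist');im,c=snap('wrist');o,r,yw=pose();print(o["ee_pos"],yw,o["width"])
    hsv=cv2.cvtColor(im,cv2.COLOR_RGB2HSV);m=((hsv[:,:,1]>110)&(hsv[:,:,0]>12)&(hsv[:,:,0]<35)).astype(np.uint8)
    u,v=w2p(c,[[x,y,10]])[0].astype(int);m2=np.zeros_like(m);s=np.s_[max(v-50,0):min(v+50,277),max(u-50,0):u+50];m2[s]=m[s]
    k=np.vstack([q for q in cv2.findContours(m2,0,2)[0] if cv2.contourArea(q)>40])
    rc=cv2.minAreaRect(k);b=cv2.boxPoints(rc);w=p2w(c,b,12);e=w[1:3]-w[:2];a=e[np.argmax(np.linalg.norm(e,axis=1))]
    print("px",rc,"ctr",w.mean(0),"len",np.linalg.norm(e,axis=1),"axis yaw",(np.arctan2(a[1],a[0])+np.pi/2)%np.pi-np.pi/2)
E
python3 -c "
from h import *
spacer(445.5,-74)"
```

```text
t: 30.0
ee_pos: [447.4, -75.7, 60.5]
orientation: [3.14, -0.002, 0.004]
ft_force: [-0.1, -0.1, -0.1]
width: 52.5
grasp_force: 0.0
[446.862 -75.701  60.389] -0.002039206982602561 52.460105638540185
px ((313.1492004394531, 208.16574096679688), (23.966829299926758, 61.17848205566406), 3.0127875804901123) ctr [444.925 -72.238] len [47.924 17.634] axis yaw -0.0648238666586547
```

```bash
python3 -m creep '[{"translation":[-2.5,-3,20],"angular":[0,0,0.063],"jaw":0.6},{"translation":[-2.5,-3,40],"angular":[0,0,0.063],"jaw":0.6},{"translation":[-2.5,-3,55],"angular":[0,0,0.063],"jaw":0.6},{"translation":[-2.5,-3,63],"angular":[0,0,0.063],"jaw":0.6},{"translation":[-2.5,-3,67],"angular":[0,0,0.063],"jaw":0.6},{"translation":[-2.5,-3,70],"angular":[0,0,0.063],"jaw":0.6},{"translation":[-2.5,-3,72],"angular":[0,0,0.063],"jaw":0.6},{"translation":[-2.5,-3,72],"angular":[0,0,0.063],"jaw":0.6}]'
python3 -m creep '[{"translation":[0,0,1],"angular":[0,0,0],"jaw":0.6},{"translation":[0,0,2],"angular":[0,0,0],"jaw":0.6},{"translation":[0,0,3],"angular":[0,0,0],"jaw":0.6},{"translation":[0,0,4],"angular":[0,0,0],"jaw":0.6},{"translation":[0,0,4],"angular":[0,0,0],"jaw":0.6},{"translation":[0,0,4],"angular":[0,0,0],"jaw":0.6},{"translation":[0,0,4],"angular":[0,0,0],"jaw":0.6},{"translation":[0,0,4],"angular":[0,0,0],"jaw":0.6}]'
```

```text
t: 31.1
ee_pos: [443.5, -72.2, -11.9]
orientation: [3.139, -0.102, 0.002]
ft_force: [0.1, -0.4, -0.2]
width: 52.7
grasp_force: 0.0
t: 32.1
ee_pos: [443.4, -72.2, -16.0]
orientation: [3.139, -0.103, 0.001]
ft_force: [-0.4, 0.1, -0.1]
width: 52.7
grasp_force: 0.0
```

```bash
python3 -m creep '[{"translation":[0,0,1],"angular":[0,0,0],"jaw":0.6},{"translation":[0,0,2],"angular":[0,0,0],"jaw":0.6},{"translation":[0,0,3],"angular":[0,0,0],"jaw":0.6},{"translation":[0,0,3.5],"angular":[0,0,0],"jaw":0.6},{"translation":[0,0,3.5],"angular":[0,0,0],"jaw":0.4},{"translation":[0,0,3.5],"angular":[0,0,0],"jaw":0},{"translation":[0,0,3.5],"angular":[0,0,0],"jaw":0},{"translation":[0,0,3.5],"angular":[0,0,0],"jaw":0}]'
python3 -m creep '[{"translation":[0,0,0],"angular":[0,0,0],"jaw":0},{"translation":[0,0,0],"angular":[0,0,0],"jaw":0},{"translation":[0,0,0],"angular":[0,0,0],"jaw":0},{"translation":[0,0,0],"angular":[0,0,0],"jaw":0},{"translation":[0,0,0],"angular":[0,0,0],"jaw":0},{"translation":[0,0,0],"angular":[0,0,0],"jaw":0},{"translation":[0,0,0],"angular":[0,0,0],"jaw":0},{"translation":[0,0,0],"angular":[0,0,0],"jaw":0}]'
```

```text
t: 33.1
ee_pos: [443.4, -72.2, -19.5]
orientation: [3.139, -0.103, 0.001]
ft_force: [-0.2, 0.3, 0.3]
width: 17.0
grasp_force: 30.0
t: 34.1
ee_pos: [443.4, -72.2, -19.5]
orientation: [3.139, -0.103, 0.001]
ft_force: [-0.4, 0.2, 0.8]
width: 16.5
grasp_force: 30.0
```

Spacer gripped at 16.5 mm. I'll lift it and go look at the bin.

```bash
python3 -m creep '[{"translation":[0,0,-25],"angular":[0,0,0],"jaw":0},{"translation":[0,0,-65],"angular":[0,0,0],"jaw":0},{"translation":[20,40,-100],"angular":[0,0,0],"jaw":0},{"translation":[47,93,-110],"angular":[0,0,0],"jaw":0},{"translation":[73,146,-110],"angular":[0,0,0],"jaw":0},{"translation":[98,195,-110],"angular":[0,0,-0.065],"jaw":0},{"translation":[111,221,-110],"angular":[0,0,-0.065],"jaw":0},{"translation":[111,221,-110],"angular":[0,0,-0.065],"jaw":0}]'
python3 - <<'E'
from h import *
for i in range(4): im,c=snap('wrist','w16')
o,r,y=pose();print(o["ee_pos"],y,o["width"],o["grasp_force"])
hsv=cv2.cvtColor(im,cv2.COLOR_RGB2HSV);m=((hsv[:,:,1]>120)&(hsv[:,:,0]>95)&(hsv[:,:,0]<125)).astype(np.uint8);m[235:]=0
k=max(cv2.findContours(m,0,2)[0],key=cv2.contourArea);print(cv2.boundingRect(k))
h=cv2.approxPolyDP(cv2.convexHull(k),4,True)[:,0];print(h.tolist());
for z in(0,30,45): print(z,p2w(c,h,z).round().tolist())
print(w2p(c,[[444+0,-72,8]]))
E
```

```text
t: 35.1
ee_pos: [539.9, -301.5, 90.3]
orientation: [3.14, -0.004, 0.002]
ft_force: [-0.1, -0.6, -0.9]
width: 17.0
grasp_force: 30.0
[ 538.753 -298.341   90.405] 0.0004494795462663705 17.187783248973744 29.969806373119354
(251, 0, 194, 198)
[[444, 0], [436, 139], [420, 194], [273, 197], [261, 147], [254, 0]]
0 [[690.0, -395.0], [585.0, -398.0], [538.0, -388.0], [535.0, -259.0], [578.0, -250.0], [690.0, -250.0]]
30 [[681.0, -384.0], [587.0, -387.0], [545.0, -378.0], [542.0, -263.0], [581.0, -256.0], [680.0, -255.0]]
45 [[676.0, -379.0], [588.0, -382.0], [549.0, -374.0], [546.0, -265.0], [583.0, -258.0], [676.0, -258.0]]
[[ 72.998 294.241]]
```

The bin front rim fits a centre of about (608.5, −319) with the bin nearly square to x. I'll put spacer 1 in the rear half and leave the front half for spacer 2.

```bash
python3 -m creep '[{"translation":[45,9,0],"angular":[0,0,0],"jaw":0},{"translation":[90,18,10],"angular":[0,0,0],"jaw":0},{"translation":[99,20,40],"angular":[0,0,0],"jaw":0},{"translation":[99,20,70],"angular":[0,0,0],"jaw":0},{"translation":[99,20,88],"angular":[0,0,0],"jaw":0},{"translation":[99,20,98],"angular":[0,0,0],"jaw":0},{"translation":[99,20,102],"angular":[0,0,0],"jaw":0},{"translation":[99,20,102],"angular":[0,0,0],"jaw":0}]'
python3 -m creep '[{"translation":[0,0,0],"angular":[0,0,0],"jaw":0.35},{"translation":[0,0,0],"angular":[0,0,0],"jaw":0.35},{"translation":[0,0,0],"angular":[0,0,0],"jaw":0.35},{"translation":[0,0,0],"angular":[0,0,0],"jaw":0.35},{"translation":[0,0,-20],"angular":[0,0,0],"jaw":0.35},{"translation":[0,0,-60],"angular":[0,0,0],"jaw":0.35},{"translation":[0,0,-110],"angular":[0,0,0],"jaw":0.35},{"translation":[-50,0,-140],"angular":[0,0,0],"jaw":0.35}]'
python3 - <<'E'
from h import *
for i in range(3): im,c=snap('wrist','w17')
o,r,y=pose();print(o["ee_pos"],y,o["width"],o["grasp_force"])
hsv=cv2.cvtColor(im,cv2.COLOR_RGB2HSV);m=((hsv[:,:,1]>110)&(hsv[:,:,0]>12)&(hsv[:,:,0]<35)).astype(np.uint8);m[235:]=0
for k in cv2.findContours(m,0,2)[0]:
    if cv2.contourArea(k)>100: rc=cv2.minAreaRect(k);print(rc,p2w(c,rc[0],14))
go(480,330,150,0)
E
```

```text
t: 36.3
ee_pos: [639.0, -320.2, -10.5]
orientation: [3.14, -0.001, 0.002]
ft_force: [0.1, -0.2, 0.4]
width: 17.2
grasp_force: 30.0
t: 37.3
ee_pos: [592.2, -320.8, 133.4]
orientation: [3.137, 0.002, 0.012]
ft_force: [0.3, -0.7, -0.1]
width: 30.6
grasp_force: 0.0
[ 588.308 -320.548  132.338] -0.0015605265307873412 30.768587640534427 0.0
((317.4999694824219, 129.5), (48.99999237060547, 18.999996185302734), 90.0) [[ 640.823 -320.677]]
go [-109.2 -650.3  -20. ] [ 0.003 -0.004 -0.002]
```

Spacer 1 lies in the bin at (641, −321). Next is spacer 2.

```bash
python3 -m creep '[{"translation":[-9,-55,-3],"angular":[0,0,0],"jaw":0.35},{"translation":[-18,-110,-6],"angular":[0,0,0],"jaw":0.35},{"translation":[-28,-170,-10],"angular":[0,0,0],"jaw":0.35},{"translation":[-38,-230,-14],"angular":[0,0,0],"jaw":0.35},{"translation":[-48,-290,-18],"angular":[0,0,0],"jaw":0.35},{"translation":[-58,-350,-20],"angular":[0,0,0],"jaw":0.35},{"translation":[-68,-410,-20],"angular":[0,0,0],"jaw":0.35},{"translation":[-78,-470,-20],"angular":[0,0,0],"jaw":0.35}]'
python3 -m creep '[{"translation":[-8,-50,0],"angular":[0,0,0],"jaw":0.35},{"translation":[-16,-100,0],"angular":[0,0,0],"jaw":0.35},{"translation":[-24,-150,0],"angular":[0,0,0],"jaw":0.35},{"translation":[-31,-180,0],"angular":[0,0,0],"jaw":0.35},{"translation":[-31,-180,0],"angular":[0,0,0],"jaw":0.35},{"translation":[-31,-180,0],"angular":[0,0,0],"jaw":0.35},{"translation":[-31,-180,0],"angular":[0,0,0],"jaw":0.35},{"translation":[-31,-180,0],"angular":[0,0,0],"jaw":0.35}]'
python3 -c "
from h import *
spacer(437,388)
print([(round(d['score'],2),np.round(d['rect']).astype(int).tolist()) for d in ctrl.look_for('wrist','spacer_1')])"
```

```text
t: 38.45
ee_pos: [511.0, 152.7, 148.4]
orientation: [3.141, -0.0, 0.002]
ft_force: [0.4, 0.1, 0.0]
width: 30.9
grasp_force: 0.0
t: 39.45
ee_pos: [480.2, 329.4, 148.1]
orientation: [3.14, -0.003, 0.001]
ft_force: [1.1, 1.0, 0.7]
width: 30.6
grasp_force: 0.0
[480.106 329.629 148.156] -0.0013894712857666792 30.85483495341772
px ((257.07012939453125, 235.52716064453125), (21.749895095825195, 75.59819030761719), 21.161258697509766) ctr [421.889 394.393] len [85.528 22.21 ] axis yaw -0.3981452308097697
[(0.59, [244, 199, 281, 245])]
```

```bash
sed -i 's/,277),max(u-50,0)/,VM),max(u-50,0)/; s/^def spacer(x,y):/VM=247\ndef spacer(x,y):/' h.py; python3 -c "
from h import *
spacer(437,388); c=ctrl.camera_info('wrist'); print(p2w(c,[262.5,222],10)); go(437,387,60,-0.42)"
```

```text
[479.973 330.009 148.159] -0.0008172948192959332 31.05003436146928
px ((262.87921142578125, 220.81268310546875), (17.179439544677734, 44.47331237792969), 28.886581420898438) ctr [438.861 387.651] len [49.04  17.587] axis yaw -0.5219996316819562
[[437.169 388.401]]
go [-43.1 -57.   88.1] [ 0.001 -0.001  0.419]
```

Spacer 2 is at about (438.5, 387.8), yaw about −0.5. I'll go above it and refine.

```bash
python3 -m creep '[{"translation":[-20,-28,30],"angular":[0,0,0.17],"jaw":0.6},{"translation":[-42,-57.5,60],"angular":[0,0,0.34],"jaw":0.6},{"translation":[-42,-57.5,88],"angular":[0,0,0.5],"jaw":0.6},{"translation":[-42,-57.5,88],"angular":[0,0,0.5],"jaw":0.6},{"translation":[-42,-57.5,88],"angular":[0,0,0.5],"jaw":0.6},{"translation":[-42,-57.5,88],"angular":[0,0,0.5],"jaw":0.6},{"translation":[-42,-57.5,88],"angular":[0,0,0.5],"jaw":0.6},{"translation":[-42,-57.5,88],"angular":[0,0,0.5],"jaw":0.6}]'
python3 -c "
from h import *
spacer(438.5,387.8);go(438,387.7,-19,-0.51)"
```

```text
t: 40.7
ee_pos: [452.1, 362.1, 54.6]
orientation: [-3.001, 0.683, 0.08]
ft_force: [0.3, 0.2, -0.2]
width: 52.7
grasp_force: 0.0
[451.882 361.853  54.26 ] -0.4461884669802302 52.46509157687441
px ((298.4020690917969, 224.15463256835938), (24.066059112548828, 44.77195358276367), 2.6025619506835938) ctr [444.843 383.846] len [36.355 17.656] axis yaw -0.5218304848300894
go [-18.9 -13.6  75.4] [-0.047  0.067  0.062]
```

Joint 6 hit its limit there. I'll use the half-turn grasp instead, at yaw +2.62.

```bash
python3 -c "
from h import *
print(pose()[0]['qpos']);go(440,386,70,0.9)"
```

```text
[0.608 0.555 1.828 0.118 0.752 2.541]
go [-22.1 -17.3 -13.5] [-0.085  0.022 -1.347]
```

```bash
python3 -m creep '[{"translation":[-3,-2,-13],"angular":[-0.01,0,-0.17],"jaw":0.6},{"translation":[-6,-4,-13],"angular":[-0.02,0.01,-0.34],"jaw":0.6},{"translation":[-9,-7,-13],"angular":[-0.03,0.01,-0.51],"jaw":0.6},{"translation":[-12,-9,-13],"angular":[-0.045,0.01,-0.68],"jaw":0.6},{"translation":[-15,-12,-13],"angular":[-0.055,0.015,-0.85],"jaw":0.6},{"translation":[-18,-14,-13],"angular":[-0.065,0.02,-1.02],"jaw":0.6},{"translation":[-20,-16,-13],"angular":[-0.075,0.02,-1.19],"jaw":0.6},{"translation":[-22,-17,-13],"angular":[-0.085,0.022,-1.347],"jaw":0.6}]'
python3 -c "
from h import *
print(pose()[0]['qpos']);go(438.5,387.5,60,2.62)"
```

```text
t: 41.8
ee_pos: [439.9, 385.6, 69.2]
orientation: [2.825, 1.374, -0.0]
ft_force: [-0.3, -0.1, -0.6]
width: 52.6
grasp_force: 0.0
[ 0.699  0.542  1.798 -0.     0.802  1.365]
go [ 0.6 -2.3  9.2] [-0.     0.    -1.715]
```

```bash
python3 -m creep '[{"translation":[0.6,-2.3,9],"angular":[0,0,-0.18],"jaw":0.6},{"translation":[0.6,-2.3,9],"angular":[0,0,-0.36],"jaw":0.6},{"translation":[0.6,-2.3,9],"angular":[0,0,-0.54],"jaw":0.6},{"translation":[0.6,-2.3,9],"angular":[0,0,-0.72],"jaw":0.6},{"translation":[0.6,-2.3,9],"angular":[0,0,-0.9],"jaw":0.6},{"translation":[0.6,-2.3,9],"angular":[0,0,-1.08],"jaw":0.6},{"translation":[0.6,-2.3,9],"angular":[0,0,-1.26],"jaw":0.6},{"translation":[0.6,-2.3,9],"angular":[0,0,-1.44],"jaw":0.6}]'
python3 -m creep '[{"translation":[0,0,0],"angular":[0,0,-0.14],"jaw":0.6},{"translation":[0,0,0],"angular":[0,0,-0.275],"jaw":0.6},{"translation":[0,0,0],"angular":[0,0,-0.275],"jaw":0.6},{"translation":[0,0,0],"angular":[0,0,-0.275],"jaw":0.6},{"translation":[0,0,0],"angular":[0,0,-0.275],"jaw":0.6},{"translation":[0,0,0],"angular":[0,0,-0.275],"jaw":0.6},{"translation":[0,0,0],"angular":[0,0,-0.275],"jaw":0.6},{"translation":[0,0,0],"angular":[0,0,-0.275],"jaw":0.6}]'
python3 -c "
from h import *
spacer(438.5,387.5);go(438.5,387.5,-19,2.62)"
```

```text
t: 42.8
ee_pos: [438.5, 387.4, 60.2]
orientation: [-1.217, -2.896, 0.0]
ft_force: [-0.0, 0.7, -0.4]
width: 52.6
grasp_force: 0.0
t: 43.8
ee_pos: [438.5, 387.4, 60.2]
orientation: [-0.818, -3.033, 0.0]
ft_force: [0.4, -0.4, -0.4]
width: 52.6
grasp_force: 0.0
[438.543 387.377  60.196] 2.614499744969757 52.86862519524017
px ((320.4999694824219, 204.49998474121094), (22.999996185302734, 60.99999237060547), 0.0) ctr [437.951 388.329] len [47.451 16.846] axis yaw -0.533863342247761
go [ 0.1  0.1 79.2] [-0.    -0.    -0.006]
```

It's aligned. I'll go down and grip.

```bash
python3 -m creep '[{"translation":[0,0,25],"angular":[0,0,0],"jaw":0.5},{"translation":[0,0,45],"angular":[0,0,0],"jaw":0.5},{"translation":[0,0,60],"angular":[0,0,0],"jaw":0.5},{"translation":[0,0,70],"angular":[0,0,0],"jaw":0.5},{"translation":[0,0,75],"angular":[0,0,0],"jaw":0.5},{"translation":[0,0,78],"angular":[0,0,0],"jaw":0.5},{"translation":[0,0,79.5],"angular":[0,0,0],"jaw":0.5},{"translation":[0,0,79.5],"angular":[0,0,0],"jaw":0.2}]'
python3 -m creep '[{"translation":[0,0,0],"angular":[0,0,0],"jaw":0},{"translation":[0,0,0],"angular":[0,0,0],"jaw":0},{"translation":[0,0,0],"angular":[0,0,0],"jaw":0},{"translation":[0,0,0],"angular":[0,0,0],"jaw":0},{"translation":[0,0,0],"angular":[0,0,0],"jaw":0},{"translation":[0,0,0],"angular":[0,0,0],"jaw":0},{"translation":[0,0,0],"angular":[0,0,0],"jaw":0},{"translation":[0,0,-30],"angular":[0,0,0],"jaw":0}]'
python3 -c "
from h import *
go(578,-319,100,3.10)"
```

```text
t: 44.9
ee_pos: [438.6, 387.5, -19.0]
orientation: [-0.818, -3.033, -0.0]
ft_force: [0.5, -0.3, -0.2]
width: 37.5
grasp_force: 0.0
t: 45.9
ee_pos: [436.8, 385.9, 8.9]
orientation: [-0.817, -3.03, 0.007]
ft_force: [0.4, -0.5, -1.0]
width: 17.0
grasp_force: 30.0
go [-476.4 -538.7  -89.4] [-0.004 -0.003 -0.485]
```

```bash
python3 -m creep '[{"translation":[0,0,-45],"angular":[0,0,0],"jaw":0},{"translation":[-20,-22,-89],"angular":[0,0,-0.06],"jaw":0},{"translation":[-58,-65,-89],"angular":[0,0,-0.13],"jaw":0},{"translation":[-97,-110,-89],"angular":[0,0,-0.2],"jaw":0},{"translation":[-137,-155,-89],"angular":[0,0,-0.27],"jaw":0},{"translation":[-177,-200,-89],"angular":[0,0,-0.34],"jaw":0},{"translation":[-217,-245,-89],"angular":[0,0,-0.41],"jaw":0},{"translation":[-257,-290,-89],"angular":[0,0,-0.48],"jaw":0}]'
python3 -c "
from h import *
ctrl.get_image('top');ctrl.get_image('top');print(pose()[0]['qpos'],pose()[0]['width']);go(578,-319,100,3.10)"
```

```text
t: 46.9
ee_pos: [514.6, 5.5, 99.4]
orientation: [-0.07, -3.14, 0.0]
ft_force: [0.8, 0.4, -1.3]
width: 16.8
grasp_force: 30.0
[-0.017  0.412  1.94  -0.001  0.79  -1.536] 16.890208518993777
go [ -78.8 -318.1   -0.3] [-0.001 -0.    -0.009]
```

```bash
python3 -m creep '[{"translation":[-12,-50,0],"angular":[0,0,0],"jaw":0},{"translation":[-26,-106,0],"angular":[0,0,0],"jaw":0},{"translation":[-40,-162,0],"angular":[0,0,0],"jaw":0},{"translation":[-54,-218,0],"angular":[0,0,0],"jaw":0},{"translation":[-68,-274,0],"angular":[0,0,0],"jaw":0},{"translation":[-77,-308,0],"angular":[0,0,0],"jaw":0},{"translation":[-79,-318,0],"angular":[0,0,0],"jaw":0},{"translation":[-79,-318,0],"angular":[0,0,0],"jaw":0}]'
python3 -m creep '[{"translation":[0,0,20],"angular":[0,0,0],"jaw":0},{"translation":[0,0,50],"angular":[0,0,0],"jaw":0},{"translation":[0,0,75],"angular":[0,0,0],"jaw":0},{"translation":[0,0,95],"angular":[0,0,0],"jaw":0},{"translation":[0,0,106],"angular":[0,0,0],"jaw":0},{"translation":[0,0,111],"angular":[0,0,0],"jaw":0},{"translation":[0,0,112],"angular":[0,0,0],"jaw":0},{"translation":[0,0,112],"angular":[0,0,0],"jaw":0}]'
python3 -m creep '[{"translation":[0,0,0],"angular":[0,0,0],"jaw":0.35},{"translation":[0,0,0],"angular":[0,0,0],"jaw":0.35},{"translation":[0,0,0],"angular":[0,0,0],"jaw":0.35},{"translation":[0,0,0],"angular":[0,0,0],"jaw":0.35},{"translation":[0,0,-20],"angular":[0,0,0],"jaw":0.35},{"translation":[0,0,-65],"angular":[0,0,0],"jaw":0.35},{"translation":[0,0,-120],"angular":[0,0,0],"jaw":0.35},{"translation":[40,0,-150],"angular":[0,0,0],"jaw":0.35}]'
python3 - <<'E'
from h import *
snap('wrist');im,c=snap('wrist','w20');o,r,y=pose();print(o["ee_pos"],y,o["width"])
hsv=cv2.cvtColor(im,cv2.COLOR_RGB2HSV);m=((hsv[:,:,1]>110)&(hsv[:,:,0]>12)&(hsv[:,:,0]<35)).astype(np.uint8);m[240:]=0
for k in cv2.findContours(m,0,2)[0]:
    if cv2.contourArea(k)>60: rc=cv2.minAreaRect(k);print(rc,p2w(c,rc[0],14))
im,c=snap('top','top_end')
for l,z in (("light_module",22),("pot_magnet",22),("bracket",14),("spacer_1",12),("screw_dish",20)):
    print(l,[(round(d["score"],2),np.round(d["rect"]).astype(int).tolist(), p2w(c,[(d["rect"][0]+d["rect"][2])/2,(d["rect"][1]+d["rect"][3])/2],z)[0].round()) for d in ctrl.look_for("top",l)])
a=cv2.imread('pics/top0.png').astype(int);b=im[:,:,::-1].astype(int);print("dish region diff",np.abs(a-b)[220:258,400:440].mean(),"red",np.abs(a-b)[258:294,306:342].mean())
E
```

```text
t: 48.0
ee_pos: [578.3, -313.1, 99.0]
orientation: [-0.075, -3.139, -0.001]
ft_force: [0.8, 0.6, -1.2]
width: 16.9
grasp_force: 30.0
t: 49.0
ee_pos: [579.2, -314.2, -11.7]
orientation: [0.074, 3.14, -0.001]
ft_force: [0.1, 0.6, -0.4]
width: 16.9
grasp_force: 30.0
t: 50.0
ee_pos: [542.0, -313.3, 142.5]
orientation: [0.071, 3.134, -0.006]
ft_force: [-0.8, -0.1, 0.5]
width: 30.8
grasp_force: 0.0
[ 538.123 -312.813  142.65 ] 3.0938657756091836 31.106368066895115
((320.0, 220.0), (16.0, 38.0), 0.0) [[ 574.565 -314.447]]
light_module [(0.73, [174, 152, 202, 186], array([588., 309.]))]
pot_magnet [(0.75, [259, 153, 293, 185], array([591., 101.])), (0.67, [334, 139, 392, 202], array([ 591., -103.])), (0.6, [469, 272, 500, 304], array([ 326., -378.]))]
bracket [(0.63, [355, 151, 375, 195], array([ 587., -110.]))]
spacer_1 [(0.48, [445, 188, 453, 186], array([ 559., -308.]))]
screw_dish [(0.92, [305, 258, 343, 295], array([344., -17.])), (0.86, [403, 222, 439, 258], array([ 432., -238.])), (0.3, [174, 153, 202, 185], array([588., 310.]))]
dish region diff 13.786842105263158 red 10.300925925925926
```

Both spacers are in the bin, all three parts are seated, the dish hasn't moved and the gripper is clear. I'll hand in.

```bash
python3 -c "
from workcell import ctrl
print(ctrl.close_job())"
```

```text
the job is handed in; nothing more can be done
None
```

Job handed in after about 50 s of robot time: the light module, steel base and bracket checked as seated in their matching foam blocks, both spacers are in the blue bin, and the dish was left untouched.

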